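# Right the fallen sauce bottle and close the pass tray

### The job

A red squeeze bottle has toppled onto the counter at the kitchen pass. Stand it upright in the free space between the other two bottles in the pull-out tray, setting it down gently, then slide the tray fully home under the shelf with all three bottles still standing in it. Do not knock over the other bottles, and leave the pepper mill and the plate where they are.

Things in the scene. Friction and masses are not known exactly. Their poses are not given: they have to be found in the camera images.
- red_bottle: Toppled squeeze bottle, red with white cap and nozzle, rigid, 0.21 to 0.42 kg. Cylinder 52 mm in diameter from the foot to 132 mm up, cap 51 mm wide to 146 mm, then a cone to the nozzle tip at 187 mm. Origin: middle of the flat foot; +z runs from foot to nozzle. Starts lying on the counter, left of the shelf, nozzle pointing to the robot's left (+y) or left and back towards the robot.
- green_bottle: Green squeeze bottle of the same shape and size, standing upright in the tray near one end of it; origin in the middle of its foot, z up.
- cream_bottle: Cream-yellow squeeze bottle of the same shape and size, standing upright in the tray near the other end; origin in the middle of its foot, z up.
- pass_shelf: Fixed steel overshelf, 430 mm wide (y), 200 mm deep (x), on four tubes. Origin: on the counter below the middle of the shelf's front edge; +x runs back under the shelf, away from the robot, z up. Its front edge is a flange 248 to 278 mm above the counter with a 12 mm deep ticket rail on its face, so 248 mm is free below. Plates and a pan stand on top, up to 342 mm high.
- tray (a joint): The tray's slide in m: 0 fully home under the shelf, against its stop; up to 0.108 (end stop) pulled out towards the robot (-x of pass_shelf). It starts 0.09 to 0.107 out, moves with about 3 N of friction and stays where it is left.
- tray_floor (a point): Middle of the tray's floor, on its flat black rubber liner, 14 mm above the counter; axes as pass_shelf; moves with the tray. With the tray home it is 62 mm behind the shelf's front edge. The floor is 145 mm (x) by 338 mm (y); side and back rims reach 30 mm above the counter. The two standing bottles are 204 to 264 mm apart along y, one each side of the middle.
- tray_flange (a point): Middle of the outer face of the tray's upright front flange, 30 mm above the counter, 79.5 mm in front of tray_floor. The flange is steel, 350 mm wide, 4 mm thick, 4 to 38 mm above the counter, with a rolled edge 8 mm thick along its top, to 42 mm. Push it towards +x of pass_shelf to close the tray.
- pepper_mill: Dark wooden pepper mill, 190 mm tall, 56 mm at the foot, standing on the counter; origin in the middle of its foot. Leave it.
- plate: Off-white stoneware plate, 224 mm across, 20 mm high, on the counter; origin in the middle of its underside. Leave it.
Things that resemble listed ones, but are neither listed nor needed, are in the scene too. Of the things that look like the red_bottle, the middle-sized one is meant.

How it is judged:
On the way, in this order (a step that is already met when the one before it is completed fails the run):
1. the red bottle stands upright on the tray between the other two, let go, with the tray still pulled out (angle between red_bottle's own z axis and vertical below 0.1 rad and z of red_bottle in the frame of tray_floor between -0.006 and 0.006 m and x of red_bottle in the frame of tray_floor between -0.055 and 0.055 m and y of red_bottle in the frame of tray_floor between -0.085 and 0.085 m and contact force between red_bottle and the fingers below 0.3 N and value of joint tray above 0.05 m), for 0.3 s.
2. the tray is pushed fully home under the shelf (value of joint tray below 0.006 m), for 0.2 s.
At the end, for the whole second after the job is handed in: Tray home (within 6 mm of its stop); all three bottles standing on the tray's liner upright within 0.1 rad and at rest, the red one between the other two (within 85 mm of the tray's middle line); pepper mill and plate within 30 mm of where they were (value of joint tray below 0.006 m and angle between each of red_bottle, green_bottle, cream_bottle's own z axis and vertical below 0.1 rad and z of red_bottle in the frame of tray_floor between -0.006 and 0.006 m and x of red_bottle in the frame of tray_floor between -0.055 and 0.055 m and y of red_bottle in the frame of tray_floor between -0.085 and 0.085 m and z of green_bottle in the frame of tray_floor between -0.006 and 0.006 m and x of green_bottle in the frame of tray_floor between -0.055 and 0.055 m and y of green_bottle in the frame of tray_floor between -0.155 and 0.155 m and z of cream_bottle in the frame of tray_floor between -0.006 and 0.006 m and x of cream_bottle in the frame of tray_floor between -0.055 and 0.055 m and y of cream_bottle in the frame of tray_floor between -0.155 and 0.155 m and linear speed of each of red_bottle, green_bottle, cream_bottle below 0.02 m/s and distance of each of pepper_mill, plate from where it was at the start of the episode below 0.03 m); the robot touches nothing.
It fails at once if another bottle in the tray is knocked over (angle between any of green_bottle, cream_bottle's own z axis and vertical above 0.5 rad).
It fails at once if the pepper mill or the plate is shifted (distance of any of pepper_mill, plate from where it was at the start of the episode above 0.03 m).
It fails at once if the red bottle is dropped into the tray: let go upright over it with its foot more than 10 mm above the tray floor (contact force between red_bottle and the fingers below 0.05 N and angle between red_bottle's own z axis and vertical below 0.4 rad and z of red_bottle in the frame of tray_floor above 0.01 m and x of red_bottle in the frame of tray_floor between -0.09 and 0.09 m and y of red_bottle in the frame of tray_floor between -0.18 and 0.18 m).
It also fails if it takes over 72 s, if anything falls off the work surface, if the arm or the gripper's body presses on something with over 40 N, if the wrist force passes 120 N, or if a joint passes its speed limit or range.

### The arm

A 6-joint arm with a two-finger parallel gripper is mounted at the origin on the work surface. World frame = base frame: x ahead of the robot, y to its left, z up, the work surface at z = 0. Lengths are in m, angles in rad, forces in N, time in s.
With the tool pointing down it reaches from about 0.4 to 0.825 m from the base axis. Payload 7 kg.
Tool frame: the origin (TCP) lies at the very end of the fingers, on their centre line; the grasp point (between the pads) lies 19 mm behind it (tcp_to_grasp is the distance from the TCP to the grasp point, in m); x points along the fingers, z is the direction in which the jaws open and shut, and the axes are right-handed (so a half turn about x gives the same grasp; the last joint's range is limited). The gripper opens to 88 mm and grips with 3 to 60 N. Pads are 19 mm wide; open, the fingers measure 130 mm over their backs; the gripper's body (78 mm by 193 mm) begins 47 mm behind the grasp point.
Start: joints at [-0.905, 0.359, 0.012, 0, -1.224, -0.288], TCP at [0.249, -0.627, 0.227] pointing down, gripper open.
Joint ranges: [-3.07, 3.07], [-1.43, 2.12], [-1.02, 1.25], [-3.03, 1.67], [-3.05, -0], [-3.03, 3.03]. Speed limits (rad/s): [2.39, 2.39, 3.01, 3.14, 3.14, 3.14].

### API

Orientations are given as [roll, pitch, yaw] about the fixed x, y, z axes, in that order (R = Rz(yaw) Ry(pitch) Rx(roll)).
In Python, from station import get_state, grab_frame, job_done, tcp_to_grasp gives the robot as it stands. The module is installed in compiled form; this text tells all that it offers.
- The arm moves only by the shell command python3 -m crank 'ROWS' [FORCE]. ROWS is JSON, a list of rows, each a list of 7 numbers: the shift along the tool's x, y, z in m, then the turn, a rotation vector about the tool's x, y, z in rad, then the opening, from 0 (shut) to 1 (fully open). In form: [[x, y, z, wx, wy, wz, fingers], ...]. A call has 1 to 10 rows; each row is the pose to reach, as a shift and turn from the pose commanded when the call began, along the tool's axes at that moment; what a row does not reach only later rows make up. A row lasts 1/8 s, in which the tool goes at most 62.5 mm and 10.7 degrees, less where a joint would pass 70% of its speed; a pose out of reach is approached as far as the arm can. A call with a gripper value outside its range is refused whole. The fingers move at their own pace and stop on an object; FORCE is the grip in N (left out, the last holds). Time passes only in rows, so rows that repeat a pose let the fingers close. It gives the time, the measured TCP pose, the force and the opening at its end, in the units of the state.
- get_state(): the state, without advancing time (a new reading comes with each control period).
- grab_frame(name): name is "side" or "top" or "wrist"; returns a dict with "pixels" (400x640x3 uint8, red, green, blue), "vfov" (degrees; the focal length in pixels is half the picture's height over the tangent of half this angle, whatever the lens; pixels are square), "cx", "cy" (the principal point, pixels), "extrinsics" (4x4, takes a point from world to camera coordinates). Camera axes: x right, y up, looking along -z (the intrinsics and any distortion apply to the point x, -y, -z); pixel columns grow to the right and rows downward; lengths in m; the calibration is good to about 2 mm. A picture is of the moment at which its call begins. There is no depth.
- job_done(): hands the job in, once; it reports no verdict.
The state is a dict: "t": time; "q": joint angles; "qd": joint speeds; "joint_efforts": joint torques, N m; "eef_pos": TCP position; "ee_rot": TCP orientation; "force": force on the tool from outside, world axes, zero at the start; "moment": the same for the moment, N m; "width": finger opening in m.
Only numpy, scipy, OpenCV 4.12 (cv2) and the standard library are available. Lean on these libraries where they do the work, as an engineer would, in place of code of your own. Each camera call takes 0.05 s, during which the arm holds its last target.

## Working session

There is one attempt and no reset: what is moved stays moved. The work goes in short steps, Python scripts to look and compute and a shell command to move; the robot and the scene stay as the last step left them, time stands still between calls to the robot, and variables do not carry over. Pictures are saved under pics/ and viewed, and the job is handed in when it is done.

```bash
mkdir -p pics; python3 - <<'E'
from station import *
import cv2,numpy as np
print(get_state(), tcp_to_grasp)
for n in("side","top","wrist"):
    f=grab_frame(n); cv2.imwrite(f"pics/{n}0.png",f["pixels"][:,:,::-1]); print(n,{k:(np.round(v,4).tolist() if k=="extrinsics" else v) for k,v in f.items() if k!="pixels"})
E
```

```text
{'t': 0.0, 'q': array([-9.04893489e-01,  3.59412115e-01,  1.10568691e-02, -3.11228806e-04,
       -1.22412278e+00, -2.88094809e-01]), 'qd': array([-0.00117024, -0.0007834 ,  0.0004446 ,  0.00038535, -0.00032273,
       -0.00020311]), 'joint_efforts': array([ 1.71690886e-04, -5.82726896e+01,  2.93071944e+01,  6.99730530e+00,
        7.13380767e-03, -1.41948622e-04]), 'eef_pos': array([ 0.24877169, -0.62695452,  0.22561253]), 'ee_rot': array([0.11586783, 1.56908936, 2.0643662 ]), 'force': array([-0.06206269,  0.03493072, -0.42825593]), 'moment': array([-0.00296446,  0.00235388, -0.00367264]), 'width': 0.08786292705694343} 0.0188
side {'vfov': 44.0205842890851, 'cx': 322.66291805186825, 'cy': 202.29383464060666, 'extrinsics': [[0.7848, -0.6195, -0.0165, -0.4094], [0.4785, 0.5889, 0.6514, -0.2977], [-0.3938, -0.5191, 0.7586, -1.5721], [0.0, 0.0, 0.0, 1.0]]}
top {'vfov': 57.927871904337636, 'cx': 313.2636096110167, 'cy': 199.1726446057236, 'extrinsics': [[0.01, -0.9998, -0.0169, 0.0187], [0.9942, 0.0081, 0.1073, -0.5096], [-0.1072, -0.0179, 0.9941, -1.0361], [0.0, 0.0, 0.0, 1.0]]}
wrist {'vfov': 58.517841716897394, 'cx': 314.81053804349426, 'cy': 201.372533611935, 'extrinsics': [[-0.3701, 0.929, -0.001, 0.6758], [-0.8978, -0.3579, -0.2565, 0.0308], [-0.2386, -0.094, 0.9666, -0.3879], [0.0, 0.0, 0.0, 1.0]]}
```

View pics/side0.png

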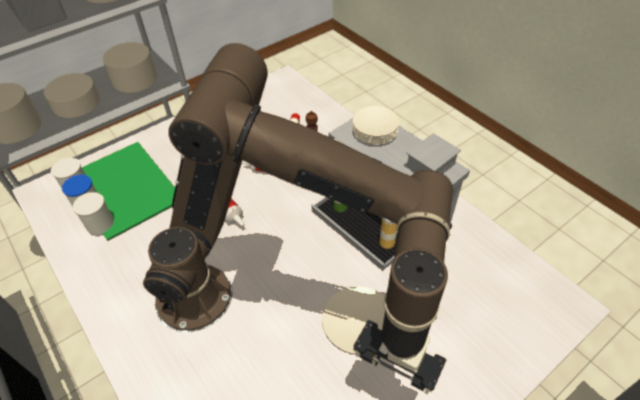

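View pics/top0.png

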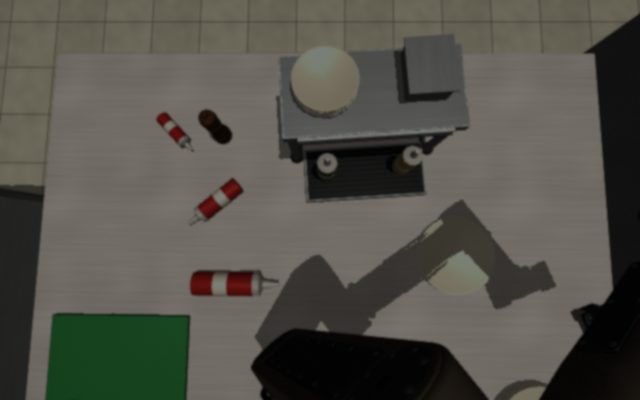

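View pics/wrist0.png

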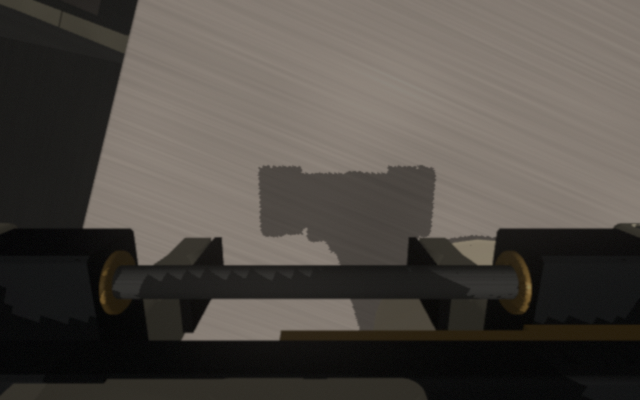

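The top view shows three red bottles: a small one at (174,131), a middle-sized one at (217,202) with its nozzle at (192,222), and a large one at (235,283). The tray is at (365,172), with a bottle top at (326,165) and another at (411,158). The mill is at (215,127) and the plate at about (457,270).

```bash
cat > h.py <<'E'
import numpy as np, cv2
from station import *
def K(f):
    h=f["pixels"].shape[0]; return h/2/np.tan(np.radians(f["vfov"])/2)
def ray(f,u,v):
    F=K(f); E=f["extrinsics"]; d=np.array([(u-f["cx"])/F,-(v-f["cy"])/F,-1.])
    R=E[:3,:3]; return -R.T@E[:3,3], R.T@d
def onz(f,u,v,z):
    o,d=ray(f,u,v); return o+d*(z-o[2])/d[2]
def proj(f,p):
    E=f["extrinsics"]; c=E[:3,:3]@np.array(p)+E[:3,3]; F=K(f)
    return np.array([f["cx"]+F*c[0]/-c[2], f["cy"]-F*c[1]/-c[2]])
def save(f,name,x0,y0,x1,y1,s):
    cv2.imwrite(f"pics/{name}.png",cv2.resize(f["pixels"][y0:y1,x0:x1,::-1],None,fx=s,fy=s,interpolation=cv2.INTER_CUBIC))
E
python3 - <<'E'
from h import *
f=grab_frame("top")
save(f,"tray0",270,100,470,220,4)
save(f,"red0",140,100,300,220,5)
P=f["pixels"].astype(int)
m=((P[...,0]>90)&(P[...,1]<60)&(P[...,2]<60)).astype(np.uint8)
n,l,s,c=cv2.connectedComponentsWithStats(m)
for i in range(1,n):
    if s[i][4]>30: print(s[i],c[i], onz(f,*c[i],.026).round(4))
E
```

```text
[223 184  15  12  83] [230.19277108 189.43373494] [0.5367 0.2703 0.026 ]
[200 198  19  15  92] [208.65217391 205.65217391] [0.4878 0.3325 0.026 ]
[190 281  22  10  96] [200.09375 284.46875] [0.2591 0.348  0.026 ]
[227 282  24   7 138] [238.68115942 285.26086957] [0.2582 0.236  0.026 ]
```

```bash
sleep 0
```

```text
(no output)
```

View pics/tray0.png

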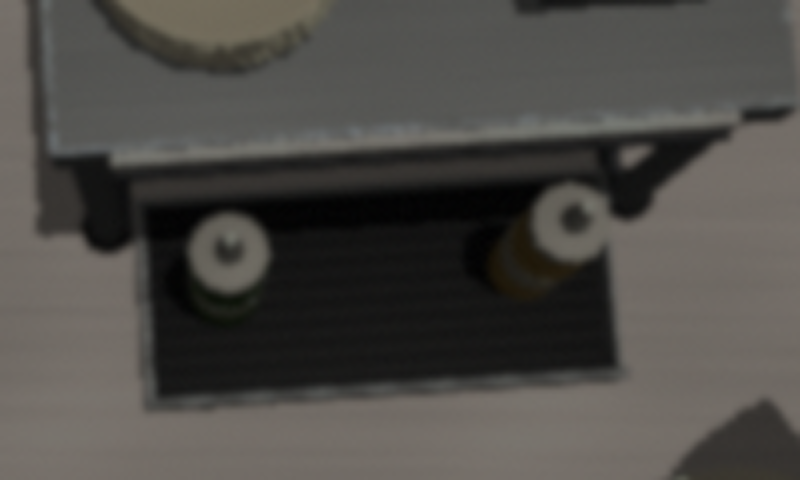

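View pics/red0.png

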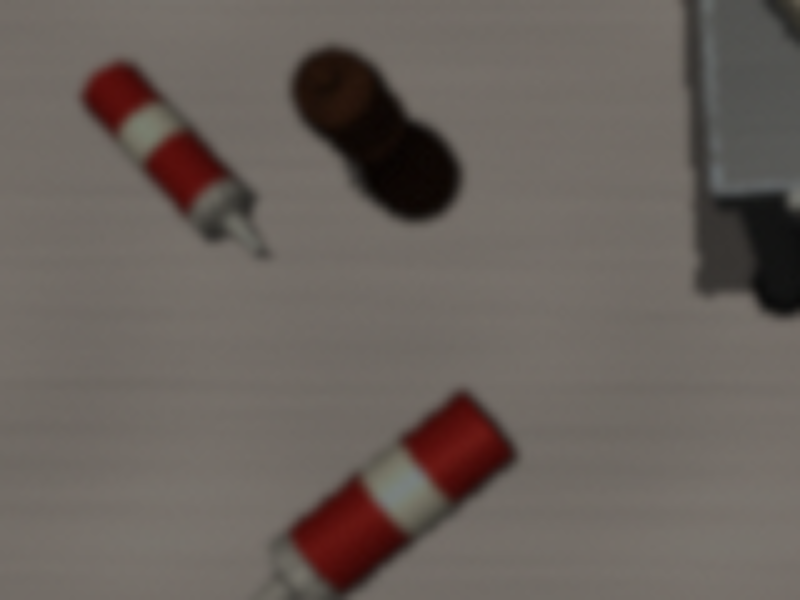

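```bash
python3 - <<'E'
from h import *
f=grab_frame("top"); print(get_state()["t"])
def show(n,a,z,L=None):
    p=[onz(f,*q,z) for q in a]; d=p[0]-p[1]
    print(n,[x.round(4).tolist() for x in p],"len",np.hypot(*d[:2]).round(4),"yaw",np.arctan2(-d[0],d[1]).round(4),"mid",((p[0]+p[1])/2).round(4))
T=lambda x,y:(270+x/4-.375,100+y/4-.375)
show("flange 350",[T(147,408),T(620,378)],.042)
show("shelf 430",[T(52,155),T(800-2,112)],.278)
show("rail",[T(112,158),T(738,122)],.27)
# bottle
P=f["pixels"].astype(int)
for q,z in((T(229,247),.2),(T(574,217),.2)): print("tip",onz(f,*q,z).round(4), onz(f,*q,.146+.014+.02).round(4))
print("tray base green", onz(f,*T(228,285),.014))
R=lambda x,y:(140+x/5-.4,100+y/5-.4)
print("mill foot",onz(f,*R(412,172),.02))
# red bottle foot: edge corners (462,392),(516,455)
for q in [(462,392),(516,455),(489,423)]: print(onz(f,*R(*q),.026).round(4))
save(f,"red1",180,170,260,230,10)
E
```

```text
0.25
flange 350 [[0.5006, 0.043, 0.042], [0.5252, -0.2989, 0.042]] len 0.3428 yaw 0.0719 mid [ 0.5129 -0.128   0.042 ]
shelf 430 [[0.622, 0.0904, 0.278], [0.6493, -0.3347, 0.278]] len 0.426 yaw 0.0641 mid [ 0.6357 -0.1221  0.278 ]
rail [[0.6226, 0.0565, 0.27], [0.6458, -0.3036, 0.27]] len 0.3608 yaw 0.0641 mid [ 0.6342 -0.1235  0.27  ]
tip [ 0.5858 -0.0127  0.2   ] [ 0.5901 -0.0131  0.18  ]
tip [ 0.6061 -0.2269  0.2   ] [ 0.6109 -0.2321  0.18  ]
tray base green [ 0.59676781 -0.01572204  0.014     ]
mill foot [0.70707409 0.3026399  0.02      ]
[0.5711 0.266  0.026 ]
[0.5335 0.2326 0.026 ]
[0.5525 0.2493 0.026 ]
```

View pics/red1.png

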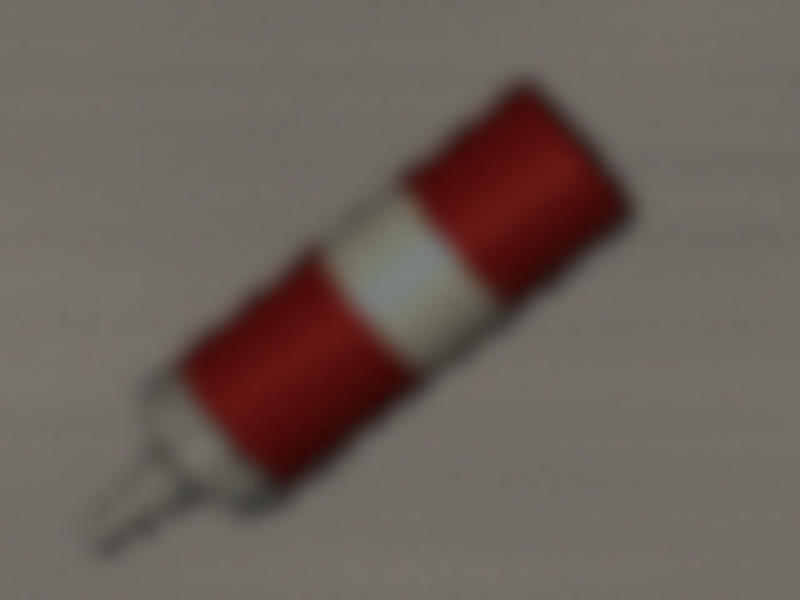

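```bash
python3 - <<'E'
from h import *
f=grab_frame("top")
R=lambda x,y:(180+x/10-.45,170+y/10-.45)
pts={"foot":(580,148),"bandR":(452,248),"bandL":(372,305),"capstart":(232,425),"capend":(200,450),"tip":(100,553)}
p={k:onz(f,*R(*v),.03 if k!="tip" else .026) for k,v in pts.items()}
for k in p: print(k,p[k].round(4),np.hypot(*(p[k]-p["foot"])[:2]).round(4))
d=(p["tip"]-p["foot"]);print(np.degrees(np.arctan2(d[1],d[0])))
d=(p["capstart"]-p["foot"]);print(np.degrees(np.arctan2(d[1],d[0])))
P=f["pixels"].astype(int)
m=((P[...,0]-P[...,1]>35)).astype(np.uint8)[170:230,180:260]
ys,xs=np.nonzero(m); W=np.array([onz(f,x+180,y+170,.03)[:2] for x,y in zip(xs,ys)])
c=W.mean(0);w,V=np.linalg.eigh(np.cov((W-c).T)); a=V[:,1]; n=V[:,0];print("ctr",c,"ax",np.degrees(np.arctan2(a[1],a[0])),np.ptp((W-c)@a),np.ptp((W-c)@n))
# edges of the whole body (non-counter) 
E
```

```text
foot [0.5515 0.2479 0.03  ] 0.0
bandR [0.5214 0.2849 0.03  ] 0.0477
bandL [0.5043 0.308  0.03  ] 0.0764
capstart [0.4685 0.3479 0.03  ] 0.13
capend [0.461  0.3571 0.03  ] 0.1418
tip [0.4307 0.3867 0.026 ] 0.184
131.04793102891594
129.69621093376074
ctr [0.51002327 0.30052758] ax 129.56322116516077 0.13352799735870674 0.04611483725552059
```

```bash
cat >> h.py <<'E'
from scipy.spatial.transform import Rotation as Ro
def RT(s=None):
    s=s or get_state(); r=s["ee_rot"]; return Ro.from_euler("xyz",r), s["eef_pos"]
def row(pos,Rt,s=None):
    R0,p0=RT(s); return (R0.inv().apply(np.array(pos)-p0)).round(4).tolist()+(R0.inv()*Rt).as_rotvec().round(4).tolist()
def frame(x,z):
    x=np.array(x,float);x/=np.linalg.norm(x);z=np.array(z,float);z-=x*(x@z);z/=np.linalg.norm(z)
    return Ro.from_matrix(np.c_[x,np.cross(z,x),z])
E
python3 - <<'E'
from h import *
R,p=RT(); print(R.as_matrix().round(3),p)
for a in(40,220):
    a=np.radians(a); print(row([.42,-.3,.27],frame([0,0,-1],[np.cos(a),np.sin(a),0])))
E
```

```text
[[-0.    -0.929 -0.369]
 [ 0.    -0.369  0.929]
 [-1.     0.     0.001]] [ 0.24890966 -0.62726246  0.22626272]
[-0.0436, -0.2797, 0.2411, 1.2504, 0.0004, -0.0004]
[-0.0436, -0.2797, 0.2411, -1.8912, 0.0004, 0.0004]
```

```bash
python3 -m crank '[[-0.04,-0.28,0.24,0,0,0,1],[-0.04,-0.28,0.24,0,0,0,1],[-0.04,-0.28,0.24,0,0,0,1],[-0.04,-0.28,0.24,0,0,0,1],[-0.04,-0.28,0.24,0.4,0.1,0.3,1],[-0.04,-0.28,0.24,0.4,0.1,0.3,1],[-0.04,-0.28,0.24,0.4,0.1,0.3,1],[-0.04,-0.28,0.24,0.4,0.1,0.3,1]]'; cat > log.py <<'E'
from h import *
import json
s=get_state(); R,p=RT(s)
open("log.jsonl","a").write(json.dumps(dict(q=s["q"].tolist(),p=p.tolist(),R=R.as_matrix().tolist()))+"\n")
print(s["t"],s["q"].round(3),p.round(4),R.as_matrix().round(3).tolist())
E
python3 log.py
```

```text
t: 1.3
eef_pos: [0.4224, -0.2991, 0.2661]
ee_rot: [2.095, 1.254, -2.641]
force: [-0.9, -0.6, 0.3]
width: 0.0873
1.3 [-0.1    0.188 -0.247  0.18  -1.402 -1.548] [ 0.4224 -0.2991  0.2661] [[-0.273, -0.962, 0.002], [-0.15, 0.044, 0.988], [-0.95, 0.27, -0.156]]
```

```bash
cat > kin.py <<'E'
from h import *
import json,itertools
from scipy.optimize import least_squares
D=[json.loads(l) for l in open("log.jsonl")]
D.append(dict(q=[-9.04893489e-01,3.59412115e-01,1.10568691e-02,-3.11228806e-04,-1.22412278e+00,-2.88094809e-01],p=[0.24877169,-0.62695452,0.22561253],R=Ro.from_euler("xyz",[0.11586783,1.56908936,2.0643662]).as_matrix().tolist()))
def e(a,t): return Ro.from_euler(a,t)
def rot(q,s,off=0): return e("z",q[0])*e("y",q[1])*e("y",-q[2])*e("x",s[0]*q[3])*e("y",-q[4])*e("x",s[1]*q[5])*e("x",off)
def best():
    b=None
    for s in itertools.product((1,-1),(1,-1)):
        for off in (0,np.pi/2,np.pi,-np.pi/2):
            err=max((rot(d["q"],s,off).inv()*Ro.from_matrix(d["R"])).magnitude() for d in D)
            if b is None or err<b[0]: b=(err,s,off)
    return b
ERR,S,OFF=best()
def fk(q,P):
    a1,h,L2,L4,a3,L6=P; R=rot(q,S,OFF)
    return e("z",q[0]).apply([a1,0,h])+(e("z",q[0])*e("y",q[1])).apply([0,0,L2])+(e("z",q[0])*e("y",q[1]-q[2])).apply([L4,0,a3])+R.apply([L6,0,0]),R
def fit():
    f=lambda P: np.concatenate([fk(d["q"],P)[0]-d["p"] for d in D]+[1e-3*(np.array(P)-[.05,.4,.42,.45,0,.25])])
    return least_squares(f,[.05,.4,.42,.45,0,.25])
E
python3 -c "
from kin import *
print(ERR,S,OFF); r=fit(); print(r.x,np.abs(r.fun).max())"
```

```text
7.270497109835577e-09 (-1, -1) 3.141592653589793
[ 0.69331194  0.81237029 -0.39992621 -0.33079349  1.19353511  1.44714025] 0.15107662610040168
```

```bash
python3 - <<'E'
from h import *
a=np.radians(40)
print(row([.47,.2,.26],frame([0,0,-1],[np.cos(a),np.sin(a),0])))
E
```

```text
[-0.0819, -0.0253, 0.494, 0.8416, -0.2654, -0.1902]
```

```bash
python3 -m crank '[[-0.08,-0.025,0.245,0.42,-0.13,-0.1,1],[-0.08,-0.025,0.245,0.42,-0.13,-0.1,1],[-0.08,-0.025,0.245,0.42,-0.13,-0.1,1],[-0.08,-0.025,0.245,0.42,-0.13,-0.1,1]]'; python3 log.py
python3 -m crank '[[0,0,0.06,0,0,0,1],[0,0,0.12,0,0,0,1],[0,0,0.18,0,0,0,1],[0,0,0.22,0,0,0,1]]'; python3 log.py
cat >> kin.py <<'E'
def lin():
    A=[];b=[]
    for d in D:
        q=d["q"];Z=e("z",q[0]);U=Z*e("y",q[1]);V=Z*e("y",q[1]-q[2])
        A.append(np.c_[Z.apply([1,0,0]),[0,0,1],U.apply([0,0,1]),V.apply([1,0,0]),V.apply([0,0,1]),np.array(d["R"])[:,0]]);b.append(d["p"])
    A=np.vstack(A);b=np.hstack(b);P,_,rk,sv=np.linalg.lstsq(A,b,rcond=None)
    return P,np.abs(A@P-b).max(),sv
E
python3 -c "
from kin import *
print(ERR,lin())"
```

```text
t: 1.8
eef_pos: [0.4656, -0.056, 0.2981]
ee_rot: [2.328, 1.417, -2.837]
force: [0.7, 0.2, 0.2]
width: 0.0879
1.8 [ 0.302  0.067 -0.212  0.    -1.446 -2.326] [ 0.4656 -0.056   0.2981] [[-0.146, -0.891, 0.43], [-0.046, 0.44, 0.897], [-0.988, 0.111, -0.105]]
t: 2.3
eef_pos: [0.5607, 0.1421, 0.2728]
ee_rot: [2.327, 1.414, -2.835]
force: [0.1, -1.2, 0.5]
width: 0.0877
2.3 [ 0.559  0.275  0.003 -0.039 -1.451 -2.572] [0.5607 0.1421 0.2728] [[-0.149, -0.892, 0.427], [-0.047, 0.438, 0.898], [-0.988, 0.114, -0.107]]
7.270497109835577e-09 (array([0.25320158, 0.62243538, 0.28503581, 0.22709358, 0.36178218,
       0.91705719]), np.float64(0.18933129843261245), array([3.98535828, 2.82911721, 0.2860424 , 0.1201989 , 0.0932004 ,
       0.08978245]))
```

```bash
cat >> kin.py <<'E'
NAMES="a1 h lat L2 L4 a3 w4x? ".split()
def cols(q):
    Z=e("z",q[0]);U=Z*e("y",q[1]);V=Z*e("y",q[1]-q[2]);W=V*e("x",S[0]*q[3]);R=rot(q,S,OFF)
    return np.c_[Z.apply([1,0,0]),[0,0,1],Z.apply([0,1,0]),U.apply([0,0,1]),V.apply([1,0,0]),V.apply([0,0,1]),W.apply([0,1,0]),R.as_matrix()[:,0]]
def lin(reg=1e-4):
    A=np.vstack([cols(d["q"]) for d in D]);b=np.hstack([d["p"] for d in D])
    n=A.shape[1];x0=np.zeros(n)
    P=np.linalg.lstsq(np.vstack([A,reg*np.eye(n)]),np.r_[b,x0],rcond=None)[0]
    return P,np.abs(A@P-b).max()
E
python3 -c "
from kin import *
print(ERR,lin()); print([ (rot(d['q'],S,OFF).inv()*Ro.from_matrix(d['R'])).magnitude() for d in D],len(D))"
```

```text
7.270497109835577e-09 (array([ 2.56883259e-06,  1.98798841e-01, -2.08350116e-06,  6.01599956e-01,
        4.63597241e-01,  1.16890626e-07, -1.91797916e-01,  3.78040742e-01]), np.float64(1.1450053746808742e-07))
[8.326672684688674e-16, 3.9252311467094373e-16, 1.665334536937735e-16, 7.270497109835577e-09] 4
```

```bash
cat > ik.py <<'E'
from kin import *
P=lin()[0]
LO=np.array([-3.07,-1.43,-1.02,-3.03,-3.05,-3.03]);HI=np.array([3.07,2.12,1.25,1.67,0,3.03])
def FK(q): return cols(q)@P, rot(q,S,OFF)
def ik(p,R,q0):
    def f(q):
        pp,RR=FK(q); return np.r_[(pp-p)*5,(RR.inv()*R).as_rotvec()]
    r=least_squares(f,np.clip(q0,LO+1e-3,HI-1e-3),bounds=(LO,HI),xtol=1e-10,ftol=1e-12)
    return r.x,np.abs(r.fun).max()
def allik(p,R,n=40,seed=0):
    g=np.random.default_rng(seed);out=[]
    for _ in range(n):
        q,er=ik(p,R,g.uniform(LO,HI))
        if er<1e-5 and not any(np.abs(q-o).max()<1e-2 for o in out): out.append(q)
    return out
def placeR(b,psi,sg):
    x=[np.cos(b)*np.cos(psi),np.cos(b)*np.sin(psi),-np.sin(b)]; return frame(x,[-sg*np.sin(psi),sg*np.cos(psi),0])
def graspR(b,n,sg):
    # same tool-bottle relation as placeR
    az=np.arctan2(n[1],n[0]); x=-np.sin(b)*n-np.cos(b)*np.array([0,0,1]); return frame(x,[-sg*np.sin(az),sg*np.cos(az),0])
E
python3 - <<'E'
from ik import *
n=np.array([np.cos(np.radians(130)),np.sin(np.radians(130)),0])
for b in (0,20,35):
    bb=np.radians(b)
    for sg in (1,-1):
        Rg=graspR(bb,n,sg); Rp=placeR(bb,.07,sg)
        assert np.allclose(Rg.inv().apply(n),Rp.inv().apply([0,0,1]))
        foot=np.array([.5515,.248,.026]); g=foot+.085*n+[0,0,.002]
        pg=g+Rg.apply([.0188,0,0])
        print("b",b,"sg",sg,"GRASP",[q.round(2).tolist() for q in allik(pg,Rg)])
        for psi in (-.3,.07,.5):
            Rp=placeR(bb,psi,sg); pp=np.array([.578,-.121,.014+.085])+Rp.apply([.0188,0,0])
            print("   place",psi,[q.round(2).tolist() for q in allik(pp,Rp)])
E
```

```text
b 0 sg 1 GRASP [[0.9, 0.44, -0.43, -0.0, -0.7, -0.2]]
   place -0.3 []
   place 0.07 [[-0.96, 1.02, -0.78, -2.1, -1.69, 1.77]]
   place 0.5 [[-0.91, 0.85, -0.45, -1.72, -1.53, 1.3]]
b 0 sg -1 GRASP [[0.9, 0.44, -0.43, 0.0, -0.7, 2.94]]
   place -0.3 []
   place 0.07 [[-0.96, 1.02, -0.78, -2.1, -1.69, -1.37]]
   place 0.5 [[-0.91, 0.85, -0.45, -1.72, -1.53, -1.84]]
b 20 sg 1 GRASP [[1.06, 0.46, -0.66, 0.55, -0.66, -0.83]]
   place -0.3 []
   place 0.07 [[-0.89, 0.55, -0.78, -2.09, -1.09, 1.35]]
   place 0.5 [[-0.8, 0.54, -0.46, -1.6, -1.13, 0.96]]
b 20 sg -1 GRASP [[1.06, 0.46, -0.66, 0.55, -0.66, 2.31]]
   place -0.3 []
   place 0.07 [[-0.89, 0.55, -0.78, -2.09, -1.09, -1.79]]
   place 0.5 [[-0.8, 0.54, -0.46, -1.6, -1.13, -2.19]]
b 35 sg 1 GRASP [[1.13, 0.53, -0.73, 0.82, -0.79, -1.16]]
   place -0.3 [[-0.69, 0.3, -0.9, -2.58, -0.63, 1.33]]
   place 0.07 [[-0.6, 0.26, -0.6, -1.8, -0.55, 0.69]]
   place 0.5 [[-0.59, 0.36, -0.41, -1.37, -0.84, 0.54]]
b 35 sg -1 GRASP [[1.13, 0.53, -0.73, 0.82, -0.79, 1.98]]
   place -0.3 [[-0.69, 0.3, -0.9, -2.58, -0.63, -1.81]]
   place 0.07 [[-0.6, 0.26, -0.6, -1.8, -0.55, -2.45]]
   place 0.5 [[-0.59, 0.36, -0.41, -1.37, -0.84, -2.6]]
```

```bash
cat >> ik.py <<'E'
def toolR(b,az,th,sg):
    # bottle axis tilt th from vertical toward -? : th=90 lying with nozzle at azimuth az ; th=0 upright, tool facing az
    h=np.array([np.cos(az),np.sin(az),0]);Z=np.array([0,0,1.])
    u=np.sin(th)*h+np.cos(th)*Z; w=np.cos(th)*h-np.sin(th)*Z   # w: th=0 ->h ; th=90 -> -Z
    return frame(-np.sin(b)*u+np.cos(b)*w,[-sg*np.sin(az),sg*np.cos(az),0])
def pts(q):
    C=cols(q)*P; s=np.cumsum(C,axis=1); return s
E
python3 - <<'E'
from ik import *
n=np.array([np.cos(np.radians(130)),np.sin(np.radians(130)),0]);sg=1
foot=np.array([.5515,.248,.026]);g=foot+.085*n+[0,0,.002]
for b,psi in ((20,.07),(20,.35),(30,.07),(30,.25)):
    bb=np.radians(b);Rg=toolR(bb,np.radians(130),np.pi/2,sg)
    q,er=ik(g+Rg.apply([.0188,0,0]),Rg,[1.06,.46,-.66,.55,-.66,-.83]); print("b",b,psi,q.round(2),er, pts(q)[:,[3,5,6,7]].T.round(2).tolist())
    A=np.array([.45,.25,.25]);B=np.array([.53,-.10,.22])
    way=[(g,130,90),(g+[0,0,.2],130,90),(A,100,60),(np.array([.46,.1,.28]),65,30),(B,np.degrees(psi),0),(np.array([.578,-.121,.19]),np.degrees(psi),0),(np.array([.578,-.121,.101]),np.degrees(psi),0)]
    for (p0,a0,t0),(p1,a1,t1) in zip(way,way[1:]):
        mx=0;me=0
        for s in np.linspace(0,1,9)[1:]:
            R=toolR(bb,np.radians(a0+s*(a1-a0)),np.radians(t0+s*(t1-t0)),sg);p=p0+s*(p1-p0)
            q1,er=ik(p+R.apply([.0188,0,0]),R,q); mx=max(mx,np.abs(q1-q).max());me=max(me,er);q=q1
        print(a1,t1,q.round(2),"maxstep",round(mx,2),"err",round(me,4),"zmin",pts(q)[2,3:].min().round(3))
    print(pts(q)[:,[3,5,6,7]].T.round(2).tolist())
E
```

```text
b 20 0.07 [ 1.06  0.46 -0.66  0.55 -0.66 -0.83] 9.603429163007604e-14 [[0.13, 0.23, 0.74], [0.23, 0.41, 0.32], [0.42, 0.41, 0.37], [0.5, 0.31, 0.01]]
130 90 [ 1.08  0.24 -0.39  0.36 -1.1  -0.58] maxstep 0.06 err 0.0 zmin 0.21
100 60 [ 0.78  0.06 -0.3  -0.16 -1.11 -0.54] maxstep 0.08 err 0.0 zmin 0.231
65 30 [ 0.1  -0.11 -0.38 -0.7  -1.02 -0.25] maxstep 0.1 err 0.0 zmin 0.266
4.010704565915763 0 [-0.78  0.04 -0.74 -1.83 -0.82  0.75] maxstep 0.26 err 0.0 zmin 0.214
4.010704565915763 0 [-0.79  0.21 -0.69 -1.93 -0.86  0.9 ] maxstep 0.02 err 0.0 zmin 0.184
4.010704565915763 0 [-0.89  0.54 -0.78 -2.09 -1.09  1.34] maxstep 0.06 err 0.0 zmin 0.095
[[0.2, -0.24, 0.71], [0.27, -0.33, 0.27], [0.24, -0.14, 0.22], [0.6, -0.12, 0.09]]
b 20 0.35 [ 1.06  0.46 -0.66  0.55 -0.66 -0.83] 9.603429163007604e-14 [[0.13, 0.23, 0.74], [0.23, 0.41, 0.32], [0.42, 0.41, 0.37], [0.5, 0.31, 0.01]]
130 90 [ 1.08  0.24 -0.39  0.36 -1.1  -0.58] maxstep 0.06 err 0.0 zmin 0.21
100 60 [ 0.78  0.06 -0.3  -0.16 -1.11 -0.54] maxstep 0.08 err 0.0 zmin 0.231
65 30 [ 0.1  -0.11 -0.38 -0.7  -1.02 -0.25] maxstep 0.1 err 0.0 zm
[... 1125 characters left out ...]
0.75 -0.74 -1.07] 4.070972725589428e-12 [[0.13, 0.26, 0.73], [0.2, 0.4, 0.29], [0.38, 0.45, 0.34], [0.5, 0.31, 0.01]]
130 90 [ 1.15  0.27 -0.47  0.52 -1.14 -0.75] maxstep 0.05 err 0.0 zmin 0.212
100 60 [ 0.89  0.09 -0.33 -0.   -1.15 -0.71] maxstep 0.08 err 0.0 zmin 0.231
65 30 [ 0.29 -0.13 -0.39 -0.46 -0.99 -0.54] maxstep 0.08 err 0.0 zmin 0.264
14.32394487827058 0 [-0.54 -0.02 -0.56 -1.39 -0.67  0.23] maxstep 0.19 err 0.0 zmin 0.211
14.32394487827058 0 [-0.57  0.13 -0.5  -1.48 -0.69  0.37] maxstep 0.02 err 0.0 zmin 0.181
14.32394487827058 0 [-0.7   0.35 -0.56 -1.71 -0.79  0.8 ] maxstep 0.05 err 0.0 zmin 0.092
[[0.16, -0.13, 0.76], [0.38, -0.31, 0.4], [0.28, -0.2, 0.28], [0.59, -0.12, 0.09]]
```

```bash
python3 -m crank '[[-0.03,0,0,-1.4,0,0,1],[-0.03,0,0,-1.4,0,0,1],[-0.03,0,0,-1.4,0,0,1],[-0.03,0,0,-1.4,0,0,1],[-0.03,0,0,-1.4,0,0,1],[-0.03,0,0,-1.4,0,0,1],[-0.03,0,0,-1.4,0,0,1],[-0.03,0,0,-1.4,0,0,1]]'; cat > pre.py <<'E'
from ik import *
import sys
az=130;n=np.array([np.cos(np.radians(az)),np.sin(np.radians(az)),0])
foot=np.array([.5515,.248,.026]);g=foot+.085*n+[0,0,.003]
R=toolR(np.radians(20),np.radians(az),np.pi/2,1); back=float(sys.argv[1])
print(row(g+R.apply([.0188-back,0,0]),R), get_state()["q"].round(2))
E
python3 pre.py .12; python3 log.py
```

```text
t: 3.3
eef_pos: [0.5646, 0.1411, 0.303]
ee_rot: [0.923, 1.415, -2.837]
force: [-0.5, -0.8, 0.3]
width: 0.0876
[0.1808, -0.1322, 0.1713, -1.2688, 0.389, 0.2525] [ 0.55  0.27  0.06 -0.04 -1.52 -1.17]
3.3 [ 0.554  0.268  0.061 -0.038 -1.515 -1.167] [0.5646 0.1411 0.303 ] [[-0.148, -0.57, -0.808], [-0.047, -0.812, 0.581], [-0.988, 0.124, 0.094]]
```

```bash
python3 -m crank '[[0.09,-0.13,0.17,-0.63,0.19,0.13,1],[0.18,-0.13,0.17,-1.27,0.39,0.25,1],[0.18,-0.13,0.17,-1.27,0.39,0.25,1],[0.18,-0.13,0.17,-1.27,0.39,0.25,1],[0.18,-0.13,0.17,-1.27,0.39,0.25,1],[0.18,-0.13,0.17,-1.27,0.39,0.25,1],[0.18,-0.13,0.17,-1.27,0.39,0.25,1],[0.18,-0.13,0.17,-1.27,0.39,0.25,1],[0.18,-0.13,0.17,-1.27,0.39,0.25,1]]'; python3 pre.py 0; python3 log.py; python3 -c "
from h import *
f=grab_frame('wrist');save(f,'w1',0,0,640,400,1.25)
f=grab_frame('top');save(f,'t1',140,100,470,320,2.4)"
```

```text
t: 4.42
eef_pos: [0.4754, 0.3376, 0.1251]
ee_rot: [1.576, 1.223, -0.874]
force: [-0.6, 1.3, 0.0]
width: 0.0876
[0.1202, -0.0021, -0.0007, -0.0061, 0.0003, 0.0012] [ 1.15  0.32 -0.5   0.39 -0.94 -0.71]
4.425 [ 1.145  0.321 -0.498  0.389 -0.944 -0.714] [0.4754 0.3376 0.1251] [[0.219, 0.6, -0.77], [-0.261, -0.724, -0.638], [-0.94, 0.341, -0.002]]
```

View pics/w1.png

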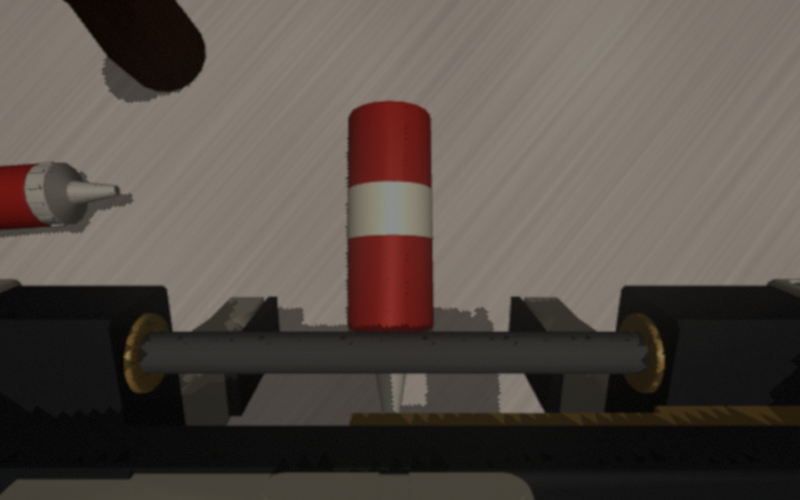

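View pics/t1.png

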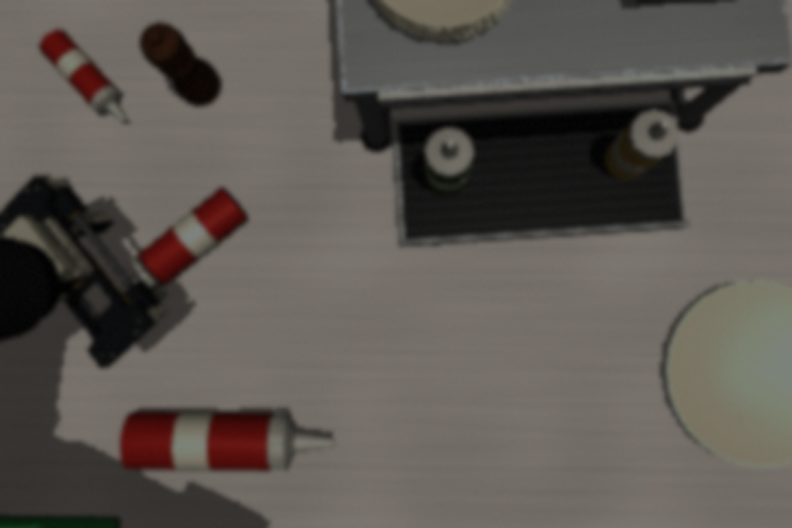

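The wrist view shows the bottle at column 390 of 800, vertical and centred between the fingers. I'll check its axis and foot against this view.

```bash
python3 - <<'E'
from h import *
f=grab_frame("wrist"); g=lambda u,v,z: onz(f,u/1.25-.1,v/1.25-.1,z).round(4)
a,b=g(390,103,.048),g(391,328,.052)
print("foot",a,"far",b,"band",g(391,183,.052),g(391,236,.052),"az",np.degrees(np.arctan2(*(b-a)[1::-1])))
l,r=g(348,200,.026),g(432,200,.026);print(l,r,np.hypot(*(l-r)[:2]),(l+r)/2)
n=np.array([np.cos(np.radians(130)),np.sin(np.radians(130))]);m=np.array([-n[1],n[0]])
for q in (l,r,g(348,300,.026),g(432,300,.026)): print(((q[:2]-[.5515,.248])@m).round(4))
E
```

```text
foot [0.5542 0.2465 0.048 ] far [0.4717 0.3447 0.052 ] band [0.523  0.2831 0.052 ] [0.5039 0.306  0.052 ] az 130.03436404414632
[0.5408 0.3033 0.026 ] [0.501  0.2703 0.026 ] 0.051701450656630496 [0.5209 0.2868 0.026 ]
-0.0273
0.0244
-0.0271
0.0236
```

```bash
python3 -m crank '[[0.05,-0.001,-0.002,0,0,0,1],[0.09,-0.002,-0.002,0,0,0,1],[0.11,-0.002,-0.002,0,0,0,1],[0.12,-0.002,-0.002,0,0,0,1],[0.12,-0.002,-0.002,0,0,0,1]]'; python3 pre.py 0;python3 -m crank '[[0,0,0,0,0,0,0.3],[0,0,0,0,0,0,0.3],[0,0,0,0,0,0,0.3],[0,0,0,0,0,0,0.3],[0,0,0,0,0,0,0.3],[0,0,0,0,0,0,0.3]]' 25
```

```text
t: 5.2
eef_pos: [0.5023, 0.3089, 0.0111]
ee_rot: [1.573, 1.222, -0.875]
force: [-0.6, -0.2, 0.7]
width: 0.0873
[-0.0003, -0.0002, 0.0015, -0.0041, 0.0008, -0.0] [ 1.06  0.46 -0.65  0.55 -0.66 -0.83]
t: 5.95
eef_pos: [0.502, 0.3096, 0.0116]
ee_rot: [1.575, 1.222, -0.871]
force: [-2.7, 1.1, 3.9]
width: 0.0514
```

```bash
cat > way.py <<'E'
from ik import *
import sys
x,y,z,az,th=map(float,sys.argv[1:6]); R=toolR(np.radians(20),np.radians(az),np.radians(th),1)
p=np.array([x,y,z])+R.apply([.0188,0,0]); q0=get_state()["q"]
q,er=ik(p,R,q0); print(row(p,R)); print("q",q0.round(2),"->",q.round(2),er.round(5))
E
python3 way.py .497 .313 .22 130 90
```

```text
[-0.1791, 0.0657, 0.0013, -0.0029, -0.0006, 0.0004]
q [ 1.06  0.46 -0.65  0.55 -0.66 -0.83] -> [ 1.08  0.24 -0.41  0.37 -1.09 -0.58] 0.0
```

```bash
python3 -m crank '[[-0.02,0.007,0,0,0,0,0.3],[-0.06,0.022,0,0,0,0,0.3],[-0.11,0.04,0,0,0,0,0.3],[-0.15,0.055,0,0,0,0,0.3],[-0.18,0.066,0,0,0,0,0.3],[-0.18,0.066,0,0,0,0,0.3]]'; python3 way.py .45 .25 .25 100 60; python3 -c "
from h import *
f=grab_frame('side');save(f,'s2',200,60,480,270,2.8)"
```

```text
t: 6.7
eef_pos: [0.5025, 0.3097, 0.2047]
ee_rot: [1.585, 1.224, -0.862]
force: [-0.9, 0.1, -5.1]
width: 0.0516
[-0.0224, 0.018, 0.0767, 0.5241, -0.05, -0.5082]
q [ 1.08  0.24 -0.4   0.37 -1.09 -0.59] -> [ 0.78  0.06 -0.3  -0.16 -1.11 -0.54] 0.0
```

View pics/s2.png

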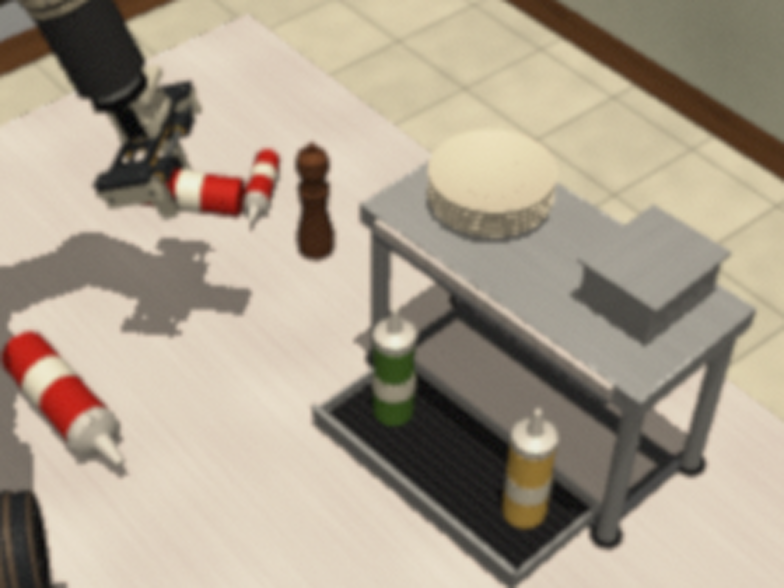

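Bottle held. The side view shows the tray clearly, with the green nozzle tip at (396,320) and the cream tip at (537,411). I'll triangulate them and refine the tray geometry from both views.

```bash
python3 - <<'E'
from h import *
s=grab_frame("side");t=grab_frame("top")
T=lambda x,y:(270+x/4-.375,100+y/4-.375)
Sd=lambda x,y:(200+x/2.8-.32,60+y/2.8-.32)
def tri(a,b):
    o1,d1=ray(t,*a);o2,d2=ray(s,*b);d1/=np.linalg.norm(d1);d2/=np.linalg.norm(d2)
    A=np.c_[d1,-d2];k=np.linalg.lstsq(A,o2-o1,rcond=None)[0];p,q=o1+k[0]*d1,o2+k[1]*d2
    return ((p+q)/2).round(4),np.linalg.norm(p-q).round(4)
print("green tip",tri(T(229,240),Sd(396,320)),"cream",tri(T(577,214),Sd(537,411)))
a=tri(T(147,408),Sd(316,413));b=tri(T(620,378),Sd(513,577));print("flange ends",a,b)
a,b=onz(s,*Sd(316,413),.042),onz(s,*Sd(513,577),.042);print(a,b,np.linalg.norm(a-b),(a+b)/2)
print("feet side", onz(s,*Sd(394,418),.014),onz(s,*Sd(526,520),.014))
E
```

```text
green tip (array([ 0.5947, -0.0129,  0.1784]), np.float64(0.0007)) cream (array([ 0.6124, -0.2318,  0.1949]), np.float64(0.0068))
flange ends (array([0.5054, 0.0423, 0.0199]), np.float64(0.0059)) (array([ 0.5285, -0.304 ,  0.0276]), np.float64(0.0034))
[0.49721331 0.025772   0.042     ] [ 0.52288084 -0.31091491  0.042     ] 0.337663879914622 [ 0.51004708 -0.14257145  0.042     ]
feet side [ 0.58354192 -0.02479074  0.014     ] [ 0.60484487 -0.24852352  0.014     ]
```

```bash
python3 -m crank '[[-0.007,0.006,0.025,0.17,-0.017,-0.17,0.3],[-0.015,0.012,0.05,0.34,-0.033,-0.34,0.3],[-0.022,0.018,0.076,0.52,-0.05,-0.5,0.3],[-0.022,0.018,0.076,0.52,-0.05,-0.5,0.3],[-0.022,0.018,0.076,0.52,-0.05,-0.5,0.3]]'; python3 way.py .46 .1 .28 65 30
```

```text
t: 7.48
eef_pos: [0.4498, 0.2508, 0.2286]
ee_rot: [-1.556, 1.408, 1.76]
force: [0.9, 0.4, -4.0]
width: 0.0514
[-0.0592, 0.1326, 0.0093, 0.5606, 0.26, -0.5195]
q [ 0.78  0.07 -0.31 -0.15 -1.11 -0.55] -> [ 0.1  -0.11 -0.38 -0.7  -1.02 -0.25] 0.0
```

```bash
python3 - <<'E'
from h import *
s=grab_frame("side");t=grab_frame("top")
save(s,'s3',200,60,480,270,2.8); save(t,'t3',140,40,480,300,2.35)
S2=lambda x,y:(200+x/2.8-.32,60+y/2.8-.32)
R=lambda x,y:(140+x/5-.4,100+y/5-.4)
print("mill side",onz(s,*S2(315,246),.005),"top",onz(t,*R(415,178),.01))
print("small tip side",onz(s,*S2(249,228),.02),"top",onz(t,*R(270,257),.02))
T1=lambda x,y:(140+x/2.4-.3,100+y/2.4-.3)
print("large tip side",onz(s,*S2(123,468),.03),"top",onz(t,*T1(333,438),.03))
E
```

```text
mill side [0.70645972 0.30256585 0.005     ] top [0.70623832 0.30345381 0.01      ]
small tip side [0.64608315 0.38033765 0.02      ] top [0.65389692 0.38698389 0.02      ]
large tip side [0.26363117 0.11402546 0.03      ] top [0.26869112 0.12084111 0.03      ]
```

View pics/s3.png

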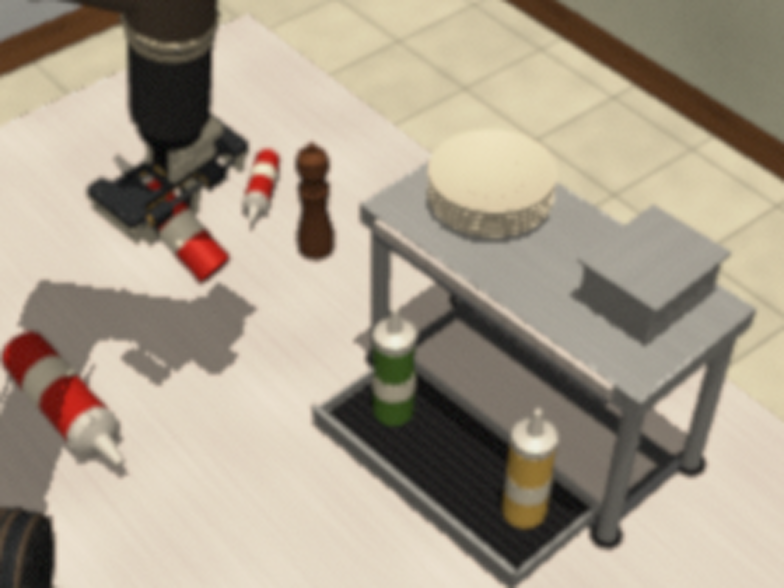

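View pics/t3.png

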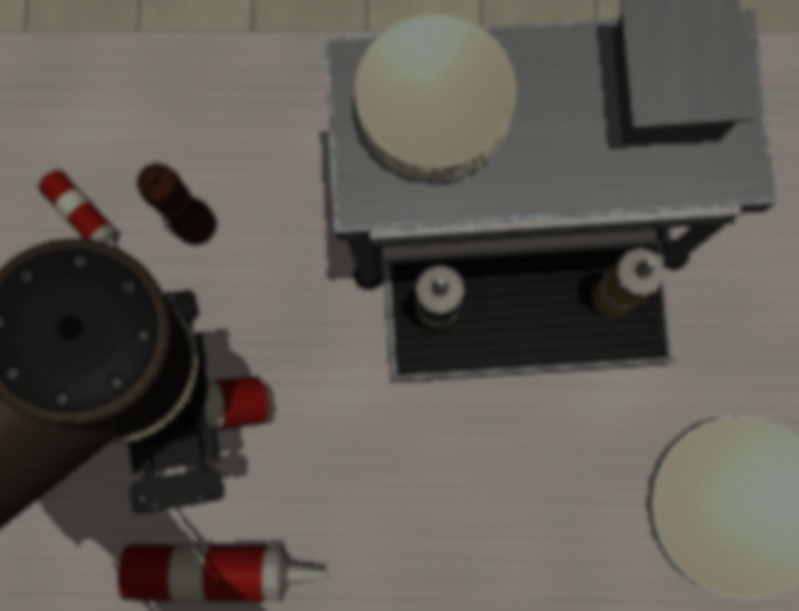

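```bash
python3 -m crank '[[-0.015,0.033,0.002,0.14,0.065,-0.13,0.3],[-0.03,0.066,0.005,0.28,0.13,-0.26,0.3],[-0.045,0.1,0.007,0.42,0.2,-0.39,0.3],[-0.059,0.133,0.009,0.56,0.26,-0.52,0.3],[-0.059,0.133,0.009,0.56,0.26,-0.52,0.3],[-0.059,0.133,0.009,0.56,0.26,-0.52,0.3]]'; python3 way.py .48 0 .28 34 15;python3 way.py .48 -.1 .26 5 0
```

```text
t: 8.32
eef_pos: [0.465, 0.1114, 0.2647]
ee_rot: [-1.57, 0.874, 1.139]
force: [-0.4, -0.4, -4.1]
width: 0.0512
[-0.0559, 0.0598, -0.0682, 0.3692, 0.4031, -0.2566]
q [ 0.1  -0.11 -0.38 -0.7  -1.02 -0.25] -> [-0.26 -0.2  -0.52 -1.03 -0.8  -0.14] 0.0
[-0.1051, 0.1428, -0.1175, 0.6096, 0.8702, -0.4754]
q [ 0.1  -0.11 -0.38 -0.7  -1.02 -0.25] -> [-0.78 -0.16 -0.72 -1.62 -0.8   0.46] 0.0
```

```bash
python3 -m crank '[[-0.014,0.015,-0.017,0.09,0.1,-0.065,0.3],[-0.028,0.03,-0.034,0.18,0.2,-0.13,0.3],[-0.042,0.045,-0.051,0.28,0.3,-0.19,0.3],[-0.056,0.06,-0.068,0.37,0.4,-0.257,0.3],[-0.056,0.06,-0.068,0.37,0.4,-0.257,0.3],[-0.056,0.06,-0.068,0.37,0.4,-0.257,0.3]]'; python3 way.py .48 -.12 .26 5 0
```

```text
t: 9.07
eef_pos: [0.4933, 0.0109, 0.2703]
ee_rot: [-1.568, 0.61, 0.602]
force: [-0.6, 0.2, -3.3]
width: 0.0517
[-0.0476, 0.0534, -0.1092, 0.2356, 0.4579, -0.2556]
q [-0.26 -0.19 -0.52 -1.03 -0.81 -0.14] -> [-0.83 -0.13 -0.7  -1.6  -0.84  0.46] 0.0
```

```bash
python3 -m crank '[[-0.012,0.013,-0.027,0.06,0.11,-0.064,0.3],[-0.024,0.026,-0.055,0.12,0.23,-0.128,0.3],[-0.036,0.04,-0.082,0.18,0.34,-0.19,0.3],[-0.048,0.053,-0.109,0.236,0.458,-0.256,0.3],[-0.048,0.053,-0.109,0.236,0.458,-0.256,0.3],[-0.048,0.053,-0.109,0.236,0.458,-0.256,0.3]]'; python3 way.py .48 -.12 .26 5 0; python3 -c "
from h import *
f=grab_frame('side');save(f,'s4',200,60,480,270,2.8)
f=grab_frame('top');save(f,'t4',260,100,460,250,4)
f=grab_frame('wrist');save(f,'w4',0,0,640,400,1.25)"
```

```text
t: 9.82
eef_pos: [0.4972, -0.1188, 0.2543]
ee_rot: [-1.569, 0.348, 0.087]
force: [-0.9, 0.8, -3.2]
width: 0.0514
[0.0007, 0.0005, 0.0003, -0.0016, -0.0003, 0.0006]
q [-0.83 -0.13 -0.7  -1.6  -0.84  0.46] -> [-0.83 -0.13 -0.7  -1.6  -0.84  0.46] 0.0
```

View pics/s4.png

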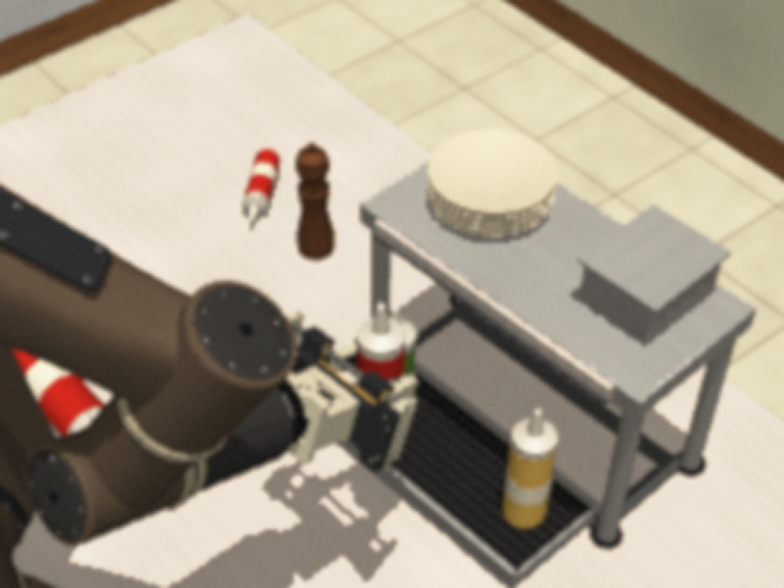

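View pics/t4.png

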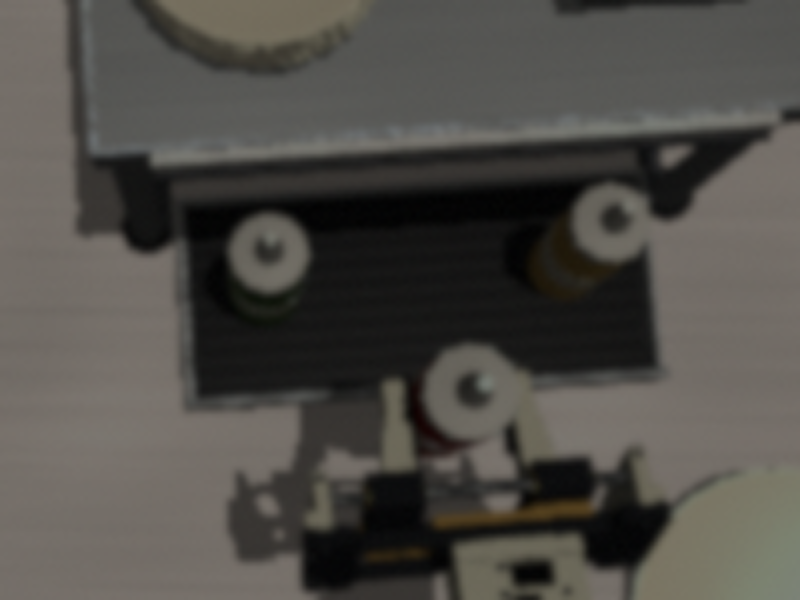

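View pics/w4.png

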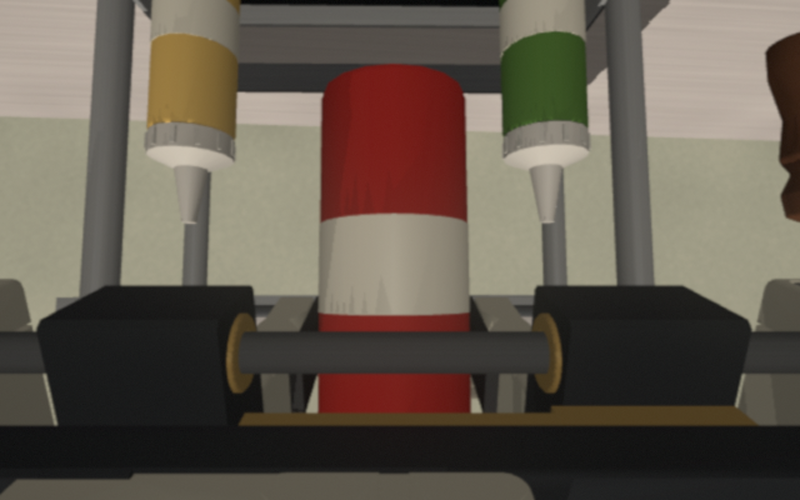

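```bash
python3 - <<'E'
from h import *
f=grab_frame("wrist"); g=lambda u,v: (u/1.25-.1,v/1.25-.1); t=grab_frame("top")
T=lambda x,y:(260+x/4-.375,100+y/4-.375)
def tri(f1,a,f2,b):
    o1,d1=ray(f1,*a);o2,d2=ray(f2,*b);d1/=np.linalg.norm(d1);d2/=np.linalg.norm(d2)
    k=np.linalg.lstsq(np.c_[d1,-d2],o2-o1,rcond=None)[0];p,q=o1+k[0]*d1,o2+k[1]*d2
    return ((p+q)/2).round(4),np.linalg.norm(p-q).round(4)
for n,w,tp in (("cream",(189,223),(612,210)),("green",(546,223),(269,241))):
    print(n,onz(f,*g(*w),.201).round(4),"top",onz(t,*T(*tp),.201).round(4),tri(f,g(*w),t,T(*tp)))
# bottle axis y at cap base level (z=.16)
print("cap edge ctr",onz(f,*g(190,148),.16),onz(f,*g(546,148),.16))
# held bottle: expected nozzle tip
R,p=RT(); gr=p-R.apply([.0188,0,0]); tip=gr+[0,0,.102]; print("held grasp",gr,"proj tip",proj(t,tip),"seen",T(484,384), "cap ctr seen on z",onz(t,*T(470,390),gr[2]+.061))
E
```

```text
cream [ 0.6183 -0.2384  0.201 ] top [ 0.6103 -0.2255  0.201 ] (array([ 0.6088, -0.2299,  0.2018]), np.float64(0.0096))
green [ 0.5952 -0.0133  0.201 ] top [ 0.5894 -0.0127  0.201 ] (array([ 0.5899, -0.014 ,  0.2016]), np.float64(0.003))
cap edge ctr [ 0.59314408 -0.23055921  0.16      ] [ 0.57322926 -0.02183084  0.16      ]
held grasp [ 0.47977255 -0.11952788  0.26125015] proj tip [381.55472439 196.49890372] seen (380.625, 195.625) cap ctr seen on z [ 0.48315203 -0.11719774  0.32225015]
```

```bash
python3 - <<'E'
from h import *
f=grab_frame("wrist"); R,p=RT(); gr=p-R.apply([.0188,0,0])
for L in (.083,.085,.087):
    for th in (-3,0,3):
        th=np.radians(th); u=np.array([np.sin(th),0,np.cos(th)]);w=np.array([np.cos(th),0,-np.sin(th)])
        print(L,round(np.degrees(th)),[ (proj(f,gr-[0,0,0]+u*(k-L)-.026*w)*1.25+.1).round(1).tolist() for k in (0,.048,.076)])
E
```

```text
0.083 -3 [[400.8, 74.3], [401.6, 227.1], [402.1, 323.5]]
0.083 0 [[402.3, 71.3], [402.3, 230.7], [402.3, 328.4]]
0.083 3 [[403.9, 68.9], [403.0, 234.7], [402.4, 333.4]]
0.085 -3 [[400.8, 68.3], [401.6, 220.4], [402.1, 316.4]]
0.085 0 [[402.3, 64.9], [402.3, 223.8], [402.3, 321.3]]
0.085 3 [[403.9, 62.1], [403.0, 227.7], [402.5, 326.3]]
0.087 -3 [[400.7, 62.3], [401.6, 213.8], [402.1, 309.4]]
0.087 0 [[402.3, 58.5], [402.3, 217.0], [402.3, 314.2]]
0.087 3 [[404.0, 55.3], [403.1, 220.8], [402.5, 319.2]]
```

```bash
python3 way.py .578 -.121 .20 4 0; python3 way.py .578 -.121 .105 4 0
```

```text
[0.1128, 0.0243, -0.01, 0.0045, 0.015, 0.0025]
q [-0.83 -0.13 -0.7  -1.6  -0.84  0.46] -> [-0.77  0.18 -0.68 -1.91 -0.84  0.85] 0.0
[0.1451, 0.1137, -0.0101, 0.0045, 0.015, 0.0025]
q [-0.83 -0.13 -0.7  -1.6  -0.84  0.46] -> [-0.88  0.53 -0.77 -2.09 -1.08  1.32] 0.0
```

```bash
python3 -m crank '[[0.04,0.008,-0.003,0,0.005,0,0.3],[0.08,0.017,-0.007,0.002,0.01,0,0.3],[0.113,0.024,-0.01,0.004,0.015,0.002,0.3],[0.113,0.024,-0.01,0.004,0.015,0.002,0.3],[0.122,0.049,-0.01,0.004,0.015,0.002,0.3],[0.131,0.074,-0.01,0.004,0.015,0.002,0.3],[0.138,0.094,-0.01,0.004,0.015,0.002,0.3],[0.138,0.094,-0.01,0.004,0.015,0.002,0.3],[0.138,0.094,-0.01,0.004,0.015,0.002,0.3]]'; python3 way.py .578 -.121 .105 4 0;python3 -c "
from h import *
f=grab_frame('side');save(f,'s5',240,60,480,240,3.3)
f=grab_frame('top');save(f,'t5',260,100,460,250,4)
f=grab_frame('wrist');save(f,'w5',0,0,640,400,1.25)"
```

```text
t: 11.25
eef_pos: [0.5954, -0.1213, 0.12]
ee_rot: [-1.571, 0.348, 0.067]
force: [-0.3, 0.0, -3.7]
width: 0.0515
[0.0076, 0.02, 0.0016, -0.0007, -0.0027, 0.0011]
q [-0.87  0.44 -0.76 -2.06 -1.02  1.23] -> [-0.88  0.53 -0.77 -2.09 -1.08  1.32] 0.0
```

View pics/s5.png

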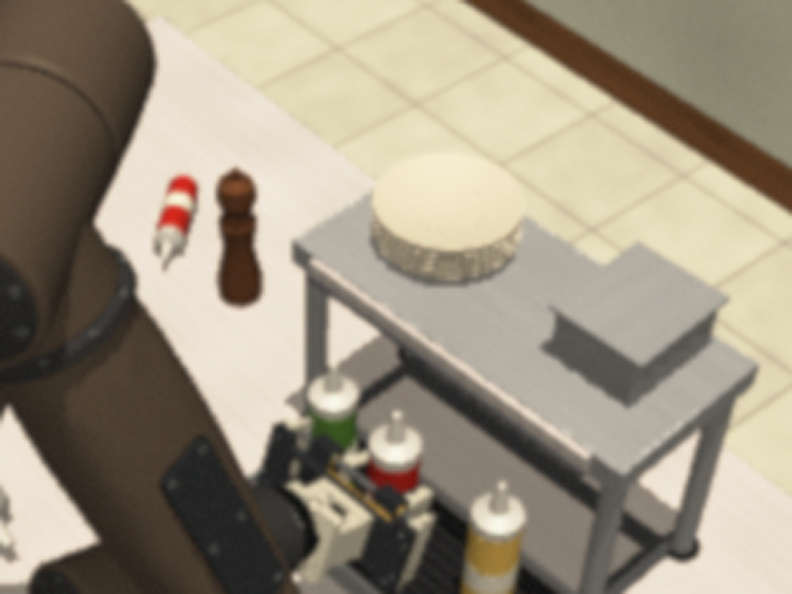

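View pics/t5.png

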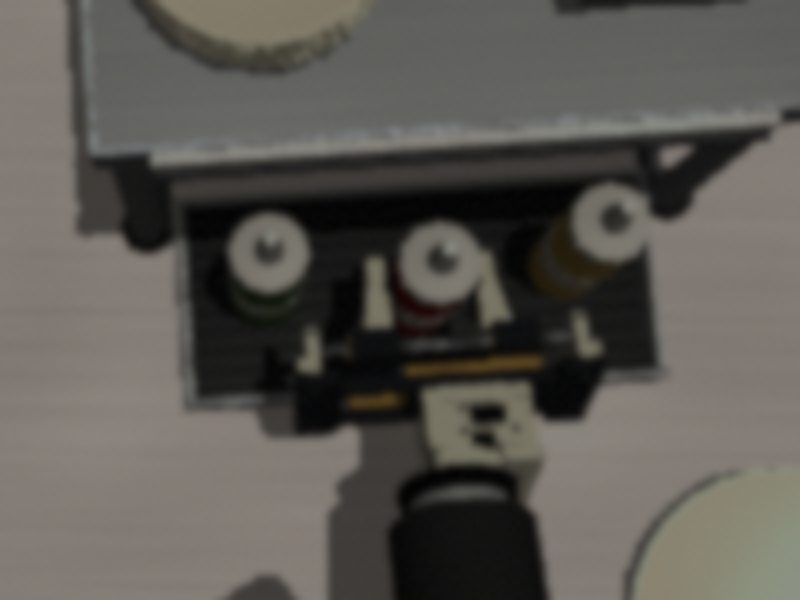

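View pics/w5.png

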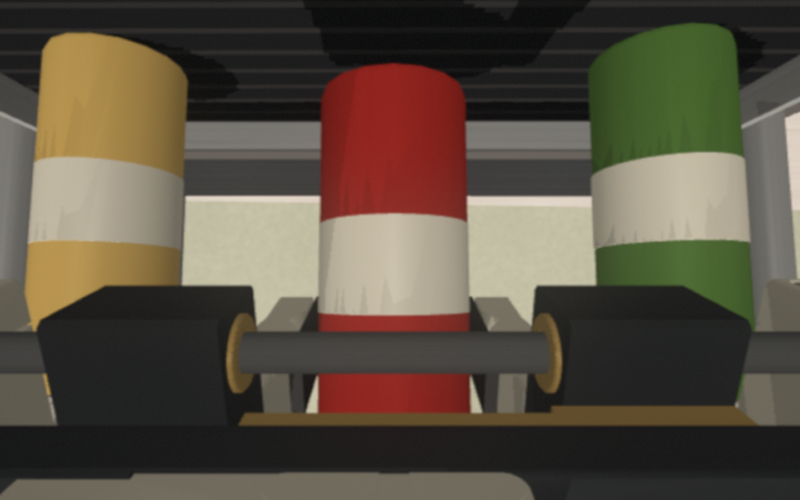

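```bash
python3 -m crank '[[0.003,0.008,0.001,0,0,0,0.3],[0.006,0.016,0.001,0,0,0,0.3],[0.008,0.021,0.001,0,0,0,0.3],[0.0082,0.0225,0.001,0,0,0,0.3],[0.0082,0.0225,0.001,0,0,0,0.3]]'; python3 -m crank '[[0.0003,0.0009,0,0,0,0,0.3],[0.0003,0.0009,0,0,0,0,0.3]]';  python3 -m crank '[[0.0003,0.0009,0,0,0,0,0.3],[0.0003,0.0009,0,0,0,0,0.3]]'
```

```text
t: 12.02
eef_pos: [0.5955, -0.1204, 0.096]
ee_rot: [-1.571, 0.347, 0.067]
force: [-0.9, 0.5, 1.8]
width: 0.0513
t: 12.28
eef_pos: [0.5958, -0.1204, 0.096]
ee_rot: [-1.571, 0.345, 0.067]
force: [-2.1, -0.5, 7.5]
width: 0.0516
t: 12.52
eef_pos: [0.5961, -0.1204, 0.096]
ee_rot: [-1.572, 0.342, 0.067]
force: [-2.1, 0.2, 11.3]
width: 0.0512
```

```bash
python3 -m crank '[[-0.0003,-0.0009,0,0,0,0,0.3],[-0.0003,-0.0009,0,0,0,0,0.3]]'; python3 -m crank '[[0,0,0,0,0,0,0.62],[0,0,0,0,0,0,0.65],[0,0,0,0,0,0,0.75],[0,0,0,0,0,0,0.8],[0,0,0,0,0,0,0.8],[0,0,0,0,0,0,0.8]]'; python3 -c "
from h import *
f=grab_frame('top');save(f,'t6',260,100,460,250,4)
f=grab_frame('wrist');save(f,'w6',0,0,640,400,1.25)"
```

```text
t: 12.78
eef_pos: [0.5959, -0.1204, 0.096]
ee_rot: [-1.572, 0.345, 0.066]
force: [1.1, 0.8, 6.2]
width: 0.0513
t: 13.52
eef_pos: [0.5951, -0.1202, 0.094]
ee_rot: [-1.57, 0.349, 0.067]
force: [-0.0, -0.4, 0.5]
width: 0.0704
```

View pics/t6.png

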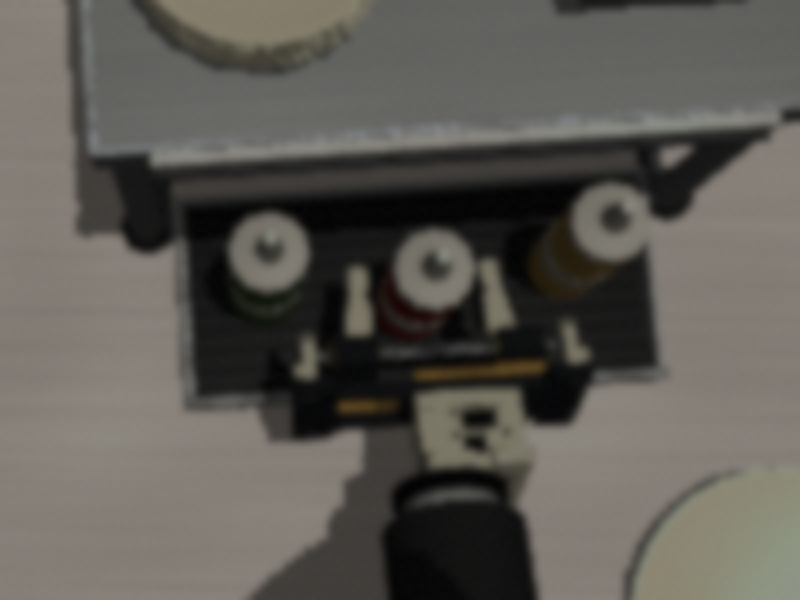

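View pics/w6.png

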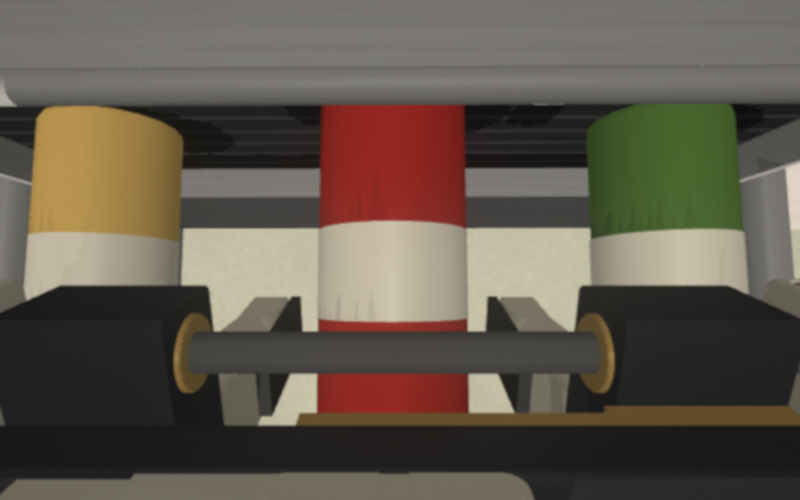

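```bash
python3 -m crank '[[-0.01,0,0,0,0,0,0.8],[-0.03,0,0,0,0,0,0.8],[-0.06,0,0,0,0,0,0.8],[-0.1,0,0,0,0,0,0.8],[-0.14,0,0,0,0,0,0.8],[-0.16,0,0,0,0,0,0.8],[-0.16,0,0,0,0,0,0.8]]';  python3 -c "
from h import *
f=grab_frame('top');save(f,'t7',260,100,460,250,4)
f=grab_frame('wrist');save(f,'w7',0,0,640,400,1.25)
f=grab_frame('side');save(f,'s7',240,60,480,240,3.3)"; python3 log.py
```

```text
t: 14.5
eef_pos: [0.4442, -0.1306, 0.1495]
ee_rot: [-1.573, 0.348, 0.064]
force: [-0.2, 0.4, -0.6]
width: 0.0701
14.65 [-1.189  0.27  -0.88  -1.712 -1.125  1.125] [ 0.4453 -0.1305  0.1487] [[0.938, -0.341, -0.066], [0.062, -0.022, 0.998], [-0.342, -0.94, 0.0]]
```

View pics/t7.png

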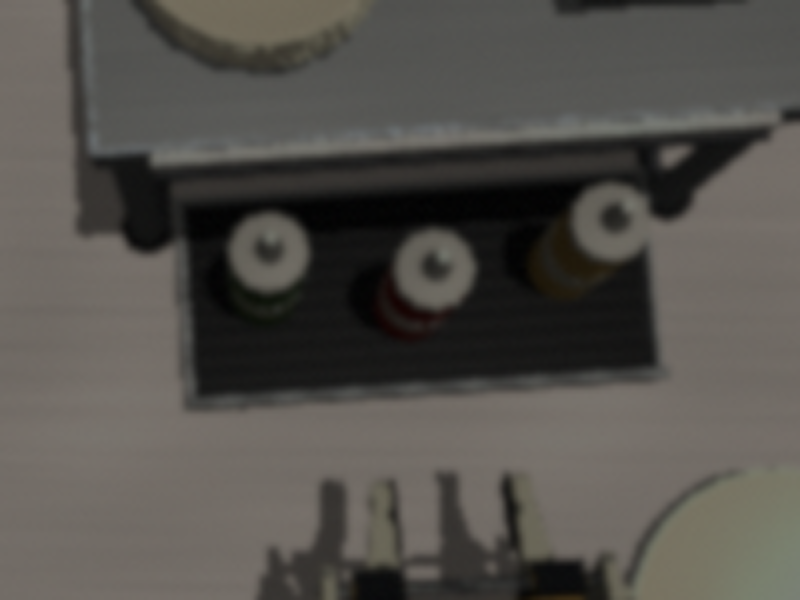

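View pics/w7.png

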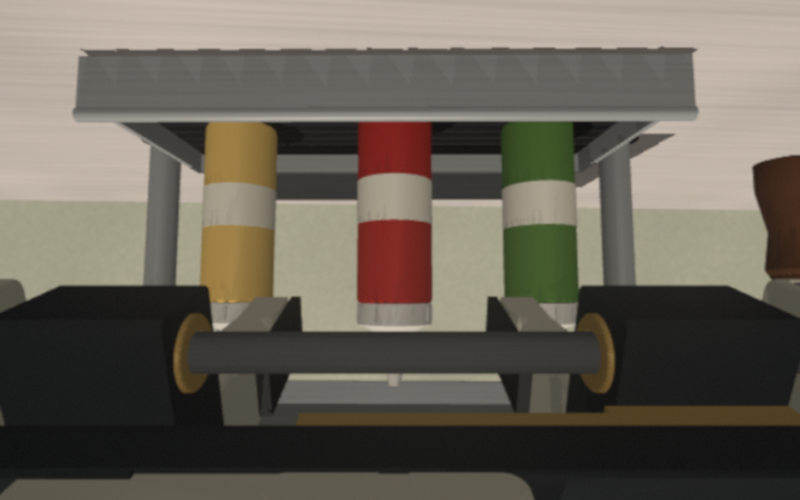

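View pics/s7.png

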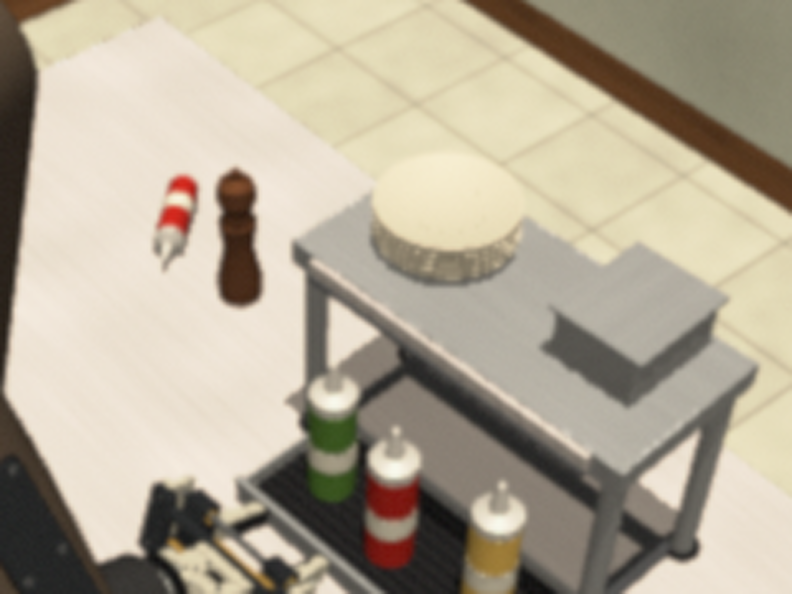

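```bash
cat > push.py <<'E'
from ik import *
import sys
x,y,z=map(float,sys.argv[1:4]);b=float(sys.argv[4]);R=placeR(np.radians(b),.067,1)
q0=np.array(eval(sys.argv[5])) if len(sys.argv)>5 else get_state()["q"]
p=np.array([x,y,z]);q,er=ik(p,R,q0);print(row(p,R));print(q0.round(2),"->",q.round(3).tolist(),er.round(5),pts(q)[:,[5,6,7]].T.round(2).tolist())
E
for b in 35 45; do python3 push.py .455 -.132 .1 $b; python3 push.py .475 -.131 .02 $b;python3 push.py .613 -.122 .02 $b; done
```

```text
[0.0256, 0.0425, -0.0022, -0.0009, -0.0006, 0.2622]
[-1.19  0.27 -0.88 -1.71 -1.13  1.13] -> [-0.843, 0.109, -0.775, -1.609, -0.704, 0.686] 0.0 [[0.24, -0.27, 0.44], [0.15, -0.15, 0.32], [0.45, -0.13, 0.1]]
[0.0718, 0.1109, -0.0026, -0.0009, -0.0006, 0.2622]
[-1.19  0.27 -0.88 -1.71 -1.13  1.13] -> [-1.01, 0.486, -0.84, -1.888, -0.862, 1.285] 0.0 [[0.21, -0.33, 0.28], [0.17, -0.15, 0.24], [0.47, -0.13, 0.02]]
[0.2017, 0.0636, -0.0027, -0.0009, -0.0006, 0.2622]
[-1.19  0.27 -0.88 -1.71 -1.13  1.13] -> [-0.703, 0.491, -0.645, -2.045, -0.695, 1.096] 0.0 [[0.37, -0.31, 0.31], [0.3, -0.14, 0.24], [0.61, -0.12, 0.02]]
[0.0256, 0.0425, -0.0022, -0.0009, -0.0006, 0.4367]
[-1.19  0.27 -0.88 -1.71 -1.13  1.13] -> [-0.348, -0.023, -0.722, -1.159, -0.316, -0.129] 0.0 [[0.32, -0.12, 0.5], [0.19, -0.15, 0.37], [0.46, -0.13, 0.1]]
[0.0718, 0.1109, -0.0026, -0.0009, -0.0006, 0.4367]
[-1.19  0.27 -0.88 -1.71 -1.13  1.13] -> [-0.682, 0.266, -0.718, -1.653, -0.504, 0.676] 0.0 [[0.32, -0.26, 0.39], [0.21, -0.15, 0.29], [0.48, -0.13, 0.02]]
[0.2017, 0.0636, -0.0027, -0.0009, -0.0006, 0.4367]
[-1.19  0.27 -0.88 -1.71 -1.13  1.13] -> [-0.397, 0.359, -0.491, -1.596, -0.322, 0.367] 0.0 [[0.48, -0.2, 0.41], [0.35, -0.14, 0.29], [0.61, -0.12, 0.02]]
```

```bash
python3 -m crank '[[0.009,0.014,0,0,0,0.09,0.8],[0.018,0.028,-0.001,0,0,0.18,0.8],[0.026,0.042,-0.002,0,0,0.262,0.8],[0.04,0.064,-0.002,0,0,0.262,0.8],[0.06,0.09,-0.0025,0,0,0.262,0.8],[0.069,0.112,-0.0025,0,0,0.262,0.8],[0.069,0.112,-0.0025,0,0,0.262,0.8]]'; python3 log.py; python3 push.py .495 -.13 .018 35;  python3 -c "
from h import *
f=grab_frame('top');save(f,'t8',260,100,460,250,4)"
```

```text
t: 15.52
eef_pos: [0.4707, -0.1295, 0.0162]
ee_rot: [-1.558, 0.616, 0.073]
force: [-0.2, 0.7, -0.4]
width: 0.0702
15.525 [-1.019  0.497 -0.844 -1.884 -0.866  1.29 ] [ 0.4707 -0.1295  0.0162] [[0.814, -0.577, -0.065], [0.059, -0.029, 0.998], [-0.578, -0.816, 0.01]]
[0.0187, -0.0154, -0.002, -0.0093, 0.0045, -0.005]
[-1.02  0.5  -0.84 -1.88 -0.87  1.29] -> [-0.962, 0.491, -0.818, -1.925, -0.846, 1.27] 0.0 [[0.23, -0.33, 0.28], [0.19, -0.15, 0.23], [0.49, -0.13, 0.02]]
```

View pics/t8.png

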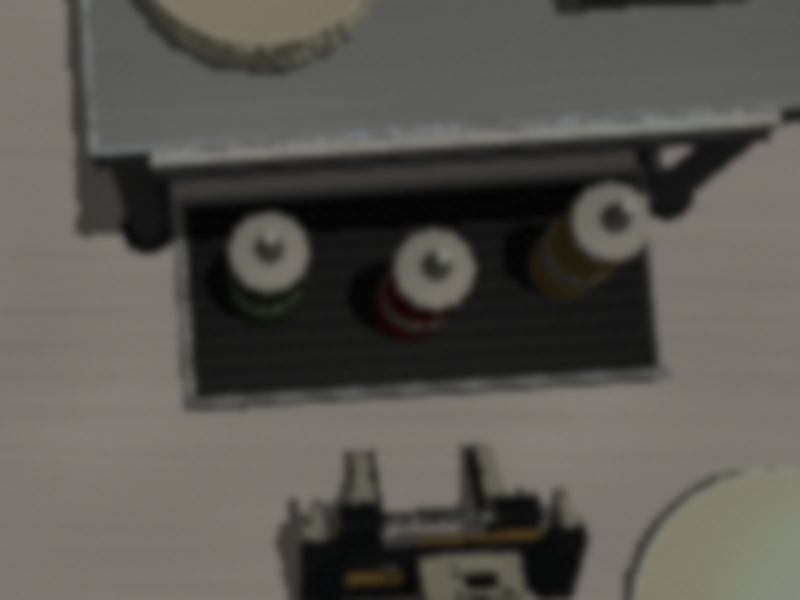

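```bash
python3 -m crank '[[0.005,-0.0037,0,0,0,0,0.8],[0.01,-0.0074,0,0,0,0,0.8],[0.015,-0.011,0,0,0,0,0.8],[0.019,-0.0138,0,0,0,0,0.8],[0.022,-0.0158,0,0,0,0,0.8],[0.025,-0.0178,0,0,0,0,0.8],[0.028,-0.0199,0,0,0,0,0.8],[0.031,-0.022,0,0,0,0,0.8],[0.034,-0.0241,0,0,0,0,0.8],[0.037,-0.0262,0,0,0,0,0.8]]'; python3 log.py
```

```text
t: 16.82
eef_pos: [0.5168, -0.1277, 0.0199]
ee_rot: [-1.57, 0.612, 0.067]
force: [-3.7, -0.7, 0.9]
width: 0.0702
16.825 [-0.903  0.48  -0.79  -1.952 -0.815  1.226] [ 0.5168 -0.1277  0.0199] [[0.817, -0.573, -0.067], [0.055, -0.038, 0.998], [-0.574, -0.819, 0.001]]
```

```bash
python3 -m crank '[[0.003,-0.0021,0,0,0,0,0.8],[0.006,-0.0042,0,0,0,0,0.8],[0.009,-0.0063,0,0,0,0,0.8],[0.012,-0.0084,0,0,0,0,0.8],[0.0153,-0.0107,0,0,0,0,0.8],[0.0186,-0.013,0,0,0,0,0.8],[0.0219,-0.0153,0,0,0,0,0.8],[0.0252,-0.0176,0,0,0,0,0.8],[0.0285,-0.0199,0,0,0,0,0.8],[0.0318,-0.0222,0,0,0,0,0.8]]'; python3 log.py; python3 -c "
from h import *
f=grab_frame('top');save(f,'t9',260,100,460,250,4)
f=grab_frame('wrist');save(f,'w9',0,0,640,400,1.25)"
```

```text
t: 18.08
eef_pos: [0.5558, -0.1251, 0.02]
ee_rot: [-1.57, 0.611, 0.067]
force: [-2.8, 0.7, -0.2]
width: 0.0699
18.075 [-0.815  0.481 -0.736 -1.999 -0.769  1.174] [ 0.5558 -0.1251  0.02  ] [[0.817, -0.572, -0.067], [0.055, -0.038, 0.998], [-0.574, -0.819, 0.001]]
```

View pics/t9.png

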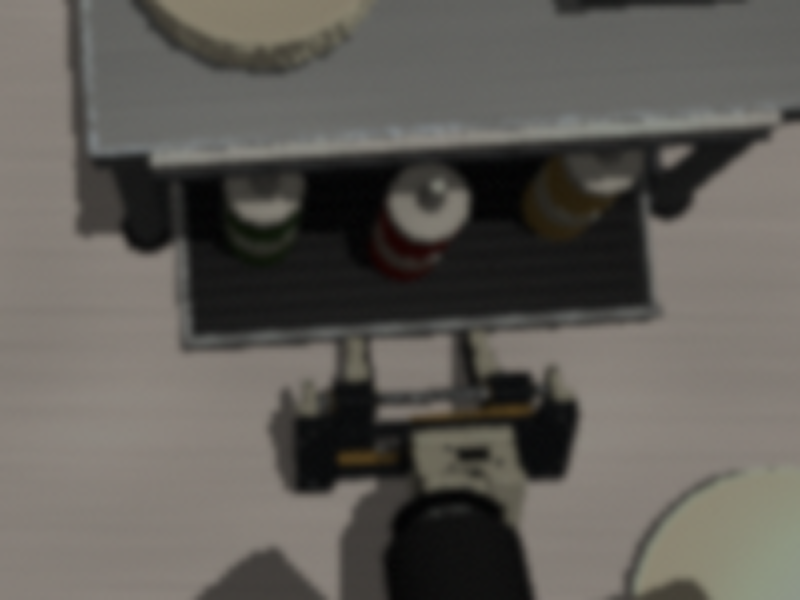

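View pics/w9.png

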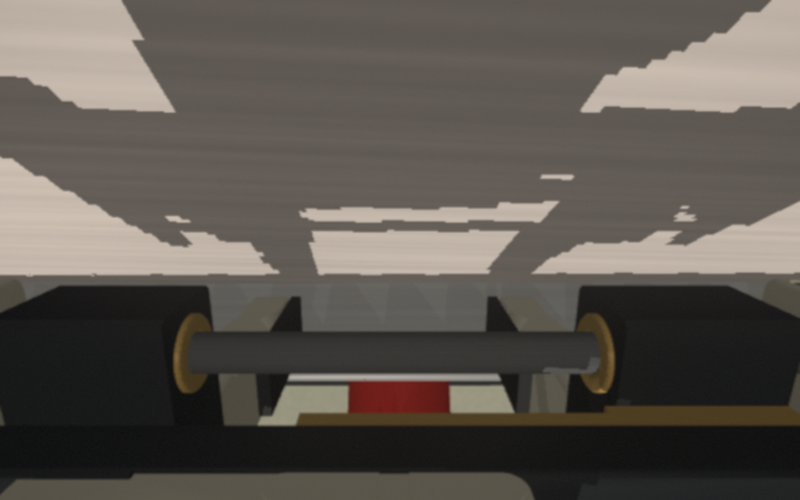

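All the bottles are sliding with the tray and still standing, so I'll keep pushing.

```bash
python3 -m crank '[[0.003,-0.0021,0,0,0,0,0.8],[0.006,-0.0042,0,0,0,0,0.8],[0.009,-0.0063,0,0,0,0,0.8],[0.012,-0.0084,0,0,0,0,0.8],[0.0153,-0.0107,0,0,0,0,0.8],[0.0186,-0.013,0,0,0,0,0.8],[0.0219,-0.0153,0,0,0,0,0.8],[0.0252,-0.0176,0,0,0,0,0.8],[0.0285,-0.0199,0,0,0,0,0.8],[0.0318,-0.0222,0,0,0,0,0.8]]'; python3 -m crank '[[0.002,-0.0014,0,0,0,0,0.8],[0.004,-0.0028,0,0,0,0,0.8],[0.0055,-0.0038,0,0,0,0,0.8]]'
```

```text
t: 19.42
eef_pos: [0.5946, -0.1226, 0.02]
ee_rot: [-1.57, 0.611, 0.067]
force: [-3.6, 0.5, 0.9]
width: 0.0705
t: 19.8
eef_pos: [0.6011, -0.1222, 0.02]
ee_rot: [-1.57, 0.611, 0.067]
force: [-3.7, 0.9, 1.5]
width: 0.0701
```

```bash
for i in 1 2; do python3 -m crank '[[0.0012,-0.0008,0,0,0,0,0.8],[0.0024,-0.0017,0,0,0,0,0.8]]'; done
```

```text
t: 20.05
eef_pos: [0.604, -0.122, 0.02]
ee_rot: [-1.57, 0.611, 0.067]
force: [-3.6, 1.6, 1.3]
width: 0.07
t: 20.3
eef_pos: [0.6069, -0.1218, 0.02]
ee_rot: [-1.57, 0.611, 0.067]
force: [-2.2, 1.7, 1.5]
width: 0.07
```

```bash
python3 -m crank '[[0.0012,-0.0008,0,0,0,0,0.8],[0.0024,-0.0017,0,0,0,0,0.8]]';python3 -m crank '[[0.0012,-0.0008,0,0,0,0,0.8],[0.0024,-0.0017,0,0,0,0,0.8]]'
```

```text
t: 20.55
eef_pos: [0.6099, -0.1216, 0.02]
ee_rot: [-1.57, 0.611, 0.067]
force: [-3.7, 1.1, 1.1]
width: 0.0696
t: 20.8
eef_pos: [0.6128, -0.1214, 0.02]
ee_rot: [-1.57, 0.611, 0.067]
force: [-3.4, 2.9, 0.2]
width: 0.0702
```

```bash
python3 -m crank '[[0.0012,-0.0008,0,0,0,0,0.8],[0.0024,-0.0017,0,0,0,0,0.8]]';python3 -m crank '[[0.0012,-0.0008,0,0,0,0,0.8],[0.0024,-0.0017,0,0,0,0,0.8]]'
```

```text
t: 21.05
eef_pos: [0.6155, -0.1211, 0.0199]
ee_rot: [-1.57, 0.611, 0.067]
force: [-7.2, 2.5, 3.3]
width: 0.07
t: 21.3
eef_pos: [0.6163, -0.1208, 0.0195]
ee_rot: [-1.57, 0.614, 0.067]
force: [-30.9, -6.9, 20.8]
width: 0.0701
```

The force jumped to 31 N at x = 0.616, so the tray is on its stop. I'll back off and check.

```bash
python3 -m crank '[[-0.003,0.002,0,0,0,0,0.8],[-0.012,0.008,0,0,0,0,0.8],[-0.04,0.028,0,0,0,0,0.8],[-0.08,0.056,0,0,0,0,0.8],[-0.12,0.056,0,0,0,0,0.8],[-0.16,0.05,0,0,0,0,0.8],[-0.18,0.05,0,0,0,0,0.8]]'; python3 -c "
from h import *
f=grab_frame('top');save(f,'t10',260,100,460,250,4)
f=grab_frame('wrist');save(f,'w10',0,0,640,400,1.25)
f=grab_frame('side');save(f,'s10',240,60,480,240,3.3)"; python3 log.py
```

```text
t: 22.18
eef_pos: [0.4422, -0.1339, 0.084]
ee_rot: [-1.573, 0.609, 0.064]
force: [0.5, 0.9, -0.4]
width: 0.0706
22.325 [-0.928  0.173 -0.807 -1.65  -0.76   0.831] [ 0.4433 -0.1336  0.0837] [[0.819, -0.57, -0.066], [0.052, -0.04, 0.998], [-0.572, -0.82, -0.003]]
```

View pics/t10.png

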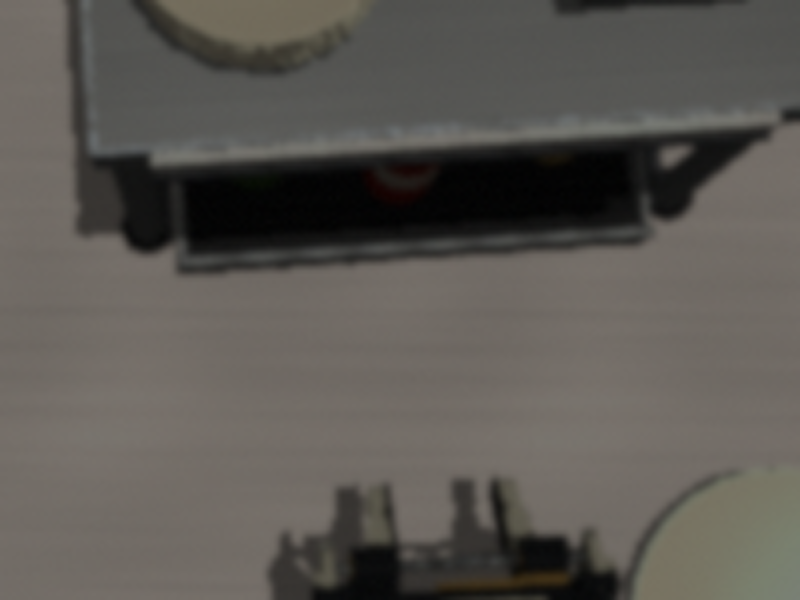

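View pics/w10.png

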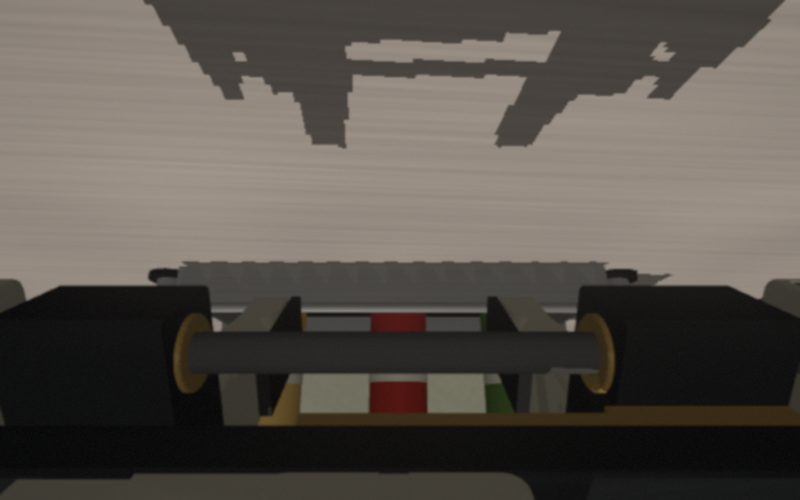

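View pics/s10.png

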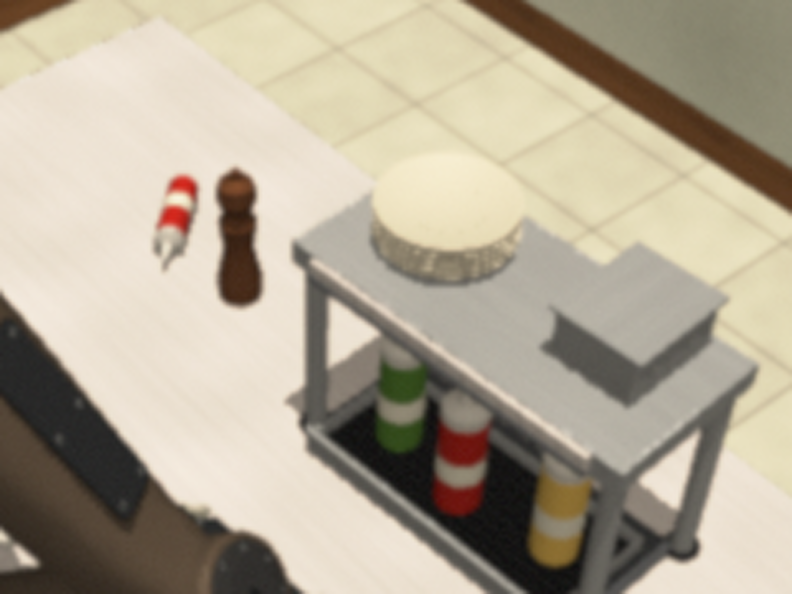

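```bash
python3 - <<'E'
from h import *
t=grab_frame("top")
T=lambda x,y:(260+x/4-.375,100+y/4-.375)
m=lambda a,b:(onz(t,*T(*a),.042)+onz(t,*T(*b),.042))/2
A=m((187,408),(662,376));B=m((182,270),(648,238));print(A,B,np.linalg.norm(B-A)); s=get_state();print(s["t"],s["force"],s["qd"].round(3))
E
python3 -m crank '[[0,0,0,0,0,0,0.8],[0,0,0,0,0,0,0.8],[0,0,0,0,0,0,0.8]]'; python3 -c "
from station import *
job_done()"
```

```text
[ 0.51362896 -0.12870775  0.042     ] [ 0.61523392 -0.12234653  0.042     ] 0.10180389898398595
22.375 [-0.25821501 -0.88382837 -0.59911127] [ 0.006  0.039  0.001 -0.007  0.001  0.001]
t: 22.75
eef_pos: [0.4429, -0.1326, 0.0818]
ee_rot: [-1.568, 0.612, 0.068]
force: [-0.1, 0.3, 0.1]
width: 0.0699
the job is handed in; nothing more can be done
```

I picked up the middle-sized red bottle, stood it upright in the tray between the green and cream bottles, and pushed the tray home under the shelf. I handed the job in at about 22.8 s, and no verdict came back.

- **Placing:** I lowered the bottle until it touched the liner, pressing with about 15 N at most, and only then opened the fingers.
- **Tray home:** During the push the force stayed at 3–4 N, then jumped to 31 N at the stop. In the top view the flange moved about 102 mm, which fits the given starting range of 90–107 mm.
- **Final pictures:** All three bottles are standing in the tray and the pepper mill has not moved. The plate only shows at the edge of the last top view, where it looks unchanged. The gripper is clear of everything, with about 0 N on it.
- **Disagreement:** The side camera differed from the top camera by up to about 15 mm at the tray. I used the top view there; the wrist view mostly agreed with it (about 6 mm at the green nozzle, 15 mm at the cream one).

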